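Fetch the tin from behind the bottles and put the bottles back

ROBOT

A 6-joint arm with a two-finger parallel gripper is mounted at the origin on a cart in front of the work surface, level with it; the furniture and walls round the work are solid. World frame = base frame: x ahead of the robot, y to its left, z up, the work surface at z = 0. Lengths are in mm, angles in rad, forces in N, time in s.
With the tool pointing down it reaches from about 350 to 875 mm from the base axis. Payload 4.2 kg.
Tool frame: the origin (TCP) lies where the fingers leave the gripper's body, on its centre line; the fingertips stand 73 mm ahead of it and the grasp point (between the pads) lies 54 mm ahead of it; z points along the fingers, y is the direction in which the jaws open and shut (so a half turn about z gives the same grasp; the last joint's range is limited). The gripper opens to 85 mm and grips with 20 to 120 N. Pads are 22 mm wide; open, the fingers measure 114 mm over their backs; the gripper's body (76 mm by 85 mm) begins 54 mm behind the grasp point. The pads swing forward as they close: fully open they stand 13 mm farther back than shut.
Start: joints at [0.259, 0.385, 0.008, 0, -1.194, -0.259], TCP at [624.98, 0.025, 303.912] pointing down, gripper open.
Joint ranges: [-3.14, 3.14], [-1.21, 2.06], [-1.07, 1.41], [-3.16, 2.05], [-2.99, -0.16], [-3.1, 3.1]. Speed limits (rad/s): [2.79, 2.79, 3.14, 3.14, 3.14, 3.14].

INTERFACE

Orientations are given as a unit quaternion [x, y, z, w].
In Python, from bench import arm gives the robot as it stands.
- The arm moves only by the tool apply_moves, never from a script. Its argument "increments" is a list that holds one entry, the list of rows, each a list of 7 numbers: the shift along the tool's x, y, z scaled (see below), then the turn, a rotation vector about the tool's x, y, z scaled (see below), then the gripper's target within -1 to 1 (fully open at 1, half-way at 0, shut at -1). A call has 1 to 10 rows; each row is the pose to reach, as a shift and turn from the pose commanded when the call began, along the tool's axes at that moment; what a row does not reach only later rows make up. The controller multiplies each number of a shift by 100 mm and each number of a turn by 0.5 rad. A row lasts 1/10 s, in which the tool goes at most 50 mm and 8.59 degrees, less where a joint would pass 70% of its speed; a pose out of reach is approached as far as the arm can. A call with a number of a shift or a turn outside -1 to 1 is refused whole. A call with a gripper value outside its range is refused whole. The fingers move at their own pace and stop on an object; the grip force is fixed at half the most. Time passes only in rows, so rows that repeat a pose let the fingers close. It gives the time, the measured TCP pose, the force and the opening at its end, in the units of the state.
- arm.read_state(): the state, without advancing time (a new reading comes with each control period).
- arm.get_image(name): name is "scene" or "side" or "wrist"; returns a dict with "img" (420x560x3 uint8, red, green, blue), "fx", "fy", "cx", "cy" (pixels), "pose" (4x4, takes a point from camera to world coordinates). Camera axes: x right, y up, looking along -z (the intrinsics and any distortion apply to the point x, -y, -z); pixel columns grow to the right and rows downward; lengths in mm; the calibration is good to about 2 mm. The wrist camera is an equidistant fisheye: a pixel r from the principal point sees the ray r / f radians off the axis. A picture is of the moment at which its call begins. There is no depth.
- arm.job_done(): hands the job in, once; it reports no verdict.
Trained networks look in a picture, given as the dict that the camera call returned (one of the last four; its "shot" number tells which), for a name from the list of things; names that differ only in an ending like _2 or _b are one class to them, and where a whole thing is asked for, a point or a joint stands for the part that bears it (a point fixed in the world has none). Each returns a list of dicts, best first, with "conf" (0 to 1); they miss things now and then, are a little off and sometimes report something else, mostly with a low value. They report only what shows in the picture. A call takes as long as a camera call. They do not tell look-alikes from the thing itself.
- arm.outline_of(label, picture): "pixels" (420x560 bool, what is visible of it) and "box" ([centre column, centre row, width, height] in pixels, round what is visible of it).
- arm.mark_of(label, picture): "at" ([column, row] in pixels: a listed point, or the origin of a listed thing).
The state is a dict: "clock": time; "joints": joint angles; "joint_vel": joint speeds; "joint_efforts": joint torques, N m; "position": TCP position; "ee_rot": TCP orientation; "contact_force": force on the tool from outside, world axes, zero at the start; "wrist_torque": the same for the moment, N m; "gripper_width": finger opening in mm.
Only numpy, scipy, OpenCV 4.12 (cv2) and the standard library are available. Lean on these libraries where they do the work, as an engineer would, in place of code of your own. Each camera call takes 0.05 s, during which the arm holds its last target.

TASK

I need the small tin from behind the pepper mill and the two bottles in the cruet stand, and there is no room for a hand between them: first stand all three on the chopping board, then set the tin on the kitchen scale, in the middle of its weighing plate, and then put the mill and the bottles back, each in the very well it came from. Keep everything upright, and leave the mug, the red-capped pot and the teal carton where they are.

Things in the scene. Friction and masses are not known exactly. Their poses are not given: they have to be found in the camera images.
- stand: Fixed bamboo cruet stand, 190 (x) x 230 (y) mm, top face at z = 20 mm. Origin: centre of its underside. Round wells with floors at z = 10 mm: three of 70 mm diameter at (x, y) = (-54, 0), (-12, 64), (-12, -64) mm for mill and bottles, in any order; one of 47 mm at (12, 0) for the tin. A thin steel rail, 49 mm high, runs round the back (x = 84 mm) and the rear of the sides (y = +-107 mm).
- mill: Brown wooden pepper mill, round, 170 mm high, about 0.18 kg. Origin: centre of its underside; z up. Body up to 58 mm in diameter (up to 122 mm high), rounded head 48 mm in diameter between 123 and 159 mm (grip it about 143 mm up), small steel knob on top. Starts in one of the three large wells.
- amber_bottle: Dark brown bottle with a slim grey cap, round, 177 mm high, about 0.16 kg. Origin: centre of its underside; z up. Body 49 mm in diameter up to about 100 mm, then a shoulder; neck ring 27 mm at 128 to 147 mm, cap 16.5 mm in diameter from 148 to 177 mm (grip it there, about 168 mm up). Starts in one of the three large wells.
- green_bottle: White bottle with a dark label and a green top, round, 152 mm high, about 0.12 kg. Origin: centre of its underside; z up. Body 38 mm in diameter up to 116 mm, green top 24 mm in diameter from 116 to 152 mm (grip it about 136 mm up). Starts in one of the three large wells.
- spice_tin: Small round tin, white with a pink lid, 43 mm in diameter, 31 mm high, 0.05 kg. Origin: centre of its underside; z up. Starts in the small well of the stand; 21 mm of it show above the stand's top face.
- board: Wooden chopping board, 160 (x) x 240 (y) x 15 mm thick, fixed. Origin: centre of its underside; its top is flat at z = 15 mm. It lies to the left or to the right of the stand.
- scale: Flat white kitchen scale, 165 (x) x 205 (y) x 22 mm high, fixed, on the side of the stand away from the board. Origin: centre of its underside. Its raised weighing plate, top at z = 22 mm, is 130 (x) x 190 (y) mm with its middle at (x, y) = (14, 0) mm; the display is on the -x edge.
- mug: Speckled white coffee mug, 81 mm across, 94 mm high, with a handle; bystander, loose. Origin: underside, under the middle of mug and handle.
- red_pot: Small black pot with a red cap, 26 mm in diameter, 55 mm high; bystander, loose. Origin: centre of its underside.
- tea_carton: Upright teal carton, 22 x 38 x 95 mm; bystander, loose. Origin: centre of its underside.
Not all that is in view belongs to the job. Leave any blue or yellow look-alike of the green_bottle alone.

How it is judged:
By the outcome, as a careful person would: the job done as asked, in the order asked, and still so for the second after the job is handed in, with the robot touching nothing.
It also fails if it takes over 115 s, if anything falls off the work surface, if the arm or the gripper's body presses on something with over 40 N, if the wrist force passes 120 N, or if a joint passes its speed limit or range.

## Working session

There is one attempt and no reset: what is moved stays moved. The work goes in short steps, Python scripts to look and compute and a tool call to move; the robot and the scene stay as the last step left them, time stands still between calls to the robot, and variables do not carry over. Pictures are saved under pics/ and viewed, and the job is handed in when it is done.

Besides the shell and the picture viewer there is one more tool, called after "Call:" as name(argument=value, ...), one argument or row to a line, values as JSON. apply_moves: Moves the arm, as the interface text tells. Shifts and turns lie within -1 to 1; 1 stands for 100 mm of shift or 0.5 rad of turn. Its arguments: {"type":"object","properties":{"increments":{"type":"array"}},"required":["increments"]}

```bash
ls; mkdir -p pics; python3 - <<'E'
from bench import arm
import cv2,numpy as np
s=arm.read_state();print({k:np.round(v,3) for k,v in s.items()})
for n in ("scene","side","wrist"):
    p=arm.get_image(n);cv2.imwrite(f"pics/{n}0.png",p["img"][:,:,::-1])
    print(n,p["fx"],p["fy"],p["cx"],p["cy"],[k for k in p if k!="img"]);print(np.round(p["pose"],3))
E
```

```text
pics
{'clock': np.float64(0.0), 'joints': array([ 0.259,  0.386,  0.007, -0.   , -1.194, -0.259]), 'joint_vel': array([ 0.001,  0.   ,  0.   ,  0.   , -0.001,  0.   ]), 'joint_efforts': array([-1.0000e-03, -3.9229e+01,  1.8840e+01,  4.1860e+00, -5.0000e-03,
        0.0000e+00]), 'position': array([6.24587e+02, 1.50000e-02, 3.02831e+02]), 'ee_rot': array([-0.707,  0.707,  0.001, -0.001]), 'contact_force': array([-0.343, -0.655,  0.35 ]), 'wrist_torque': array([-0.027,  0.008, -0.039]), 'gripper_width': np.float64(85.37)}
scene 388.368312744919 388.368312744919 278.6651812962315 208.69395977624487 ['fx', 'fy', 'cx', 'cy', 'pose', 'shot']
[[-7.44000e-01  3.53000e-01 -5.67000e-01  6.87340e+01]
 [-6.68000e-01 -3.95000e-01  6.31000e-01  5.37052e+02]
 [-1.00000e-03  8.48000e-01  5.30000e-01  5.13517e+02]
 [ 0.00000e+00  0.00000e+00  0.00000e+00  1.00000e+00]]
side 388.17208474472267 388.17208474472267 282.7767435706125 205.5050651333364 ['fx', 'fy', 'cx', 'cy', 'pose', 'shot']
[[ 8.29000e-01  2.49000e-01 -5.00000e-01  8.45100e+01]
 [-5.59000e-01  3.65000e-01 -7.45000e-01 -7.34258e+02]
 [-3.00000e-03  8.97000e-01  4.42000e-01  4.59184e+02]
 [ 0.00000e+00  0.00000e+00  0.00000e+00  1.00000e+00]]
wrist 325.19226210127806 325.19226210127806 279.17952227294114 211.26634974573616 ['fx', 'fy', 'cx', 'cy', 'pose', 'shot']
[[-1.00000e+00 -1.00000e-03  2.00000e-03  6.24704e+02]
 [ 0.00000e+00 -9.58000e-01 -2.86000e-01 -7.20360e+01]
 [ 2.00000e-03 -2.86000e-01  9.58000e-01  3.72970e+02]
 [ 0.00000e+00  0.00000e+00  0.00000e+00  1.00000e+00]]
```

View pics/scene0.png

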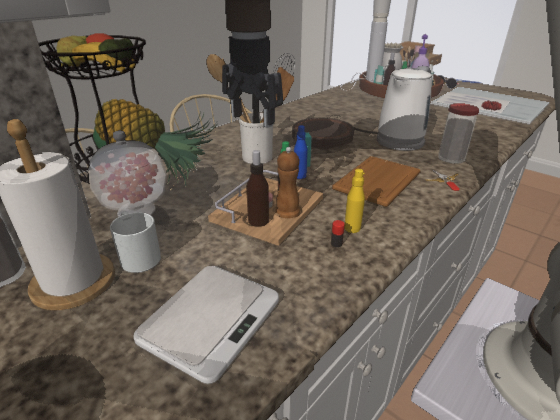

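View pics/side0.png

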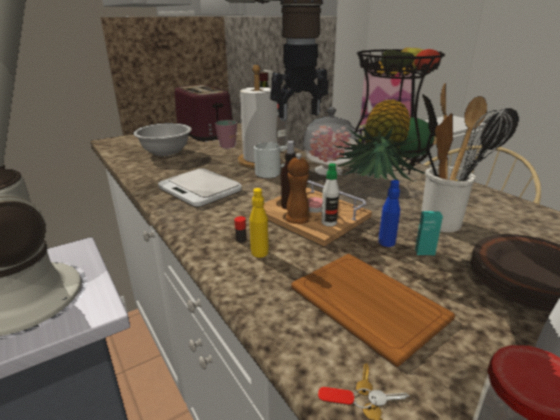

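View pics/wrist0.png

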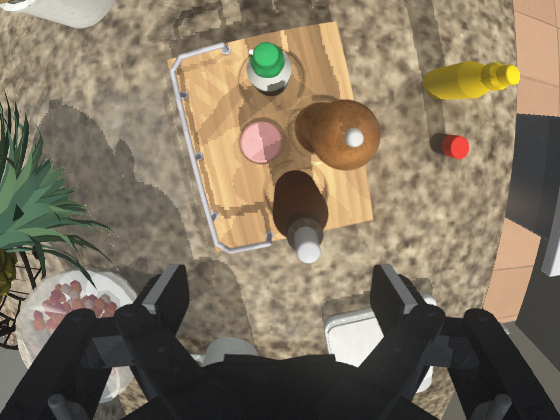

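```bash
cat > h.py <<'E'
from bench import arm
import cv2,numpy as np
from scipy.spatial.transform import Rotation as R
def rays(p,name,uv):
    uv=np.atleast_2d(uv).astype(float);x=(uv[:,0]-p["cx"])/p["fx"];y=(uv[:,1]-p["cy"])/p["fy"]
    if name=="wrist":
        r=np.hypot(x,y);k=np.where(r>1e-9,np.sin(r)/np.maximum(r,1e-9),1);d=np.c_[x*k,y*k,np.cos(r)]
    else: d=np.c_[x,y,np.ones_like(x)]
    d=d*[1,-1,-1]
    P=np.array(p["pose"]);d=d@P[:3,:3].T
    return P[:3,3],d/np.linalg.norm(d,axis=1)[:,None]
def at_z(p,name,uv,z):
    o,d=rays(p,name,uv);return o+d*((z-o[2])/d[:,2])[:,None]
def proj(p,name,X):
    P=np.array(p["pose"]);c=(np.atleast_2d(X)-P[:3,3])@P[:3,:3];c=c*[1,-1,-1]
    if name=="wrist":
        rr=np.hypot(c[:,0],c[:,1]);th=np.arctan2(rr,c[:,2]);k=th/np.maximum(rr,1e-9);x,y=c[:,0]*k,c[:,1]*k
    else: x,y=c[:,0]/c[:,2],c[:,1]/c[:,2]
    return np.c_[p["cx"]+p["fx"]*x,p["cy"]+p["fy"]*y]
def snap(n,fn=None):
    p=arm.get_image(n)
    if fn: cv2.imwrite(f"pics/{fn}.png",p["img"][:,:,::-1])
    return p
E
python3 - <<'E'
from h import *
for n in ("wrist","scene","side"):
    p=snap(n)
    for l in ["stand","mill","amber_bottle","green_bottle","spice_tin","board","scale","mug","red_pot","tea_carton"]:
        r=arm.mark_of(l,p)
        z=10 if l in("mill","amber_bottle","green_bottle","spice_tin") else 0
        print(n,l,[(round(q["conf"],2),np.round(q["at"]).astype(int).tolist(),np.round(at_z(p,n,q["at"],z)[0][:2]).tolist()) for q in r[:3]])
print(arm.read_state()["clock"])
E
```

```text
wrist stand [(0.74, [272, 140], [632.0, -46.0])]
wrist mill [(0.93, [321, 132], [578.0, -56.0])]
wrist amber_bottle [(0.69, [295, 194], [606.0, 15.0])]
wrist green_bottle [(0.98, [434, 84], [441.0, -121.0]), (0.89, [273, 78], [631.0, -116.0])]
wrist spice_tin [(0.88, [258, 141], [648.0, -45.0])]
wrist board []
wrist scale [(0.64, [295, 193], [605.0, 17.0]), (0.61, [383, 353], [463.0, 270.0])]
wrist mug [(0.75, [221, 352], [712.0, 259.0]), (0.28, [382, 352], [464.0, 267.0])]
wrist red_pot [(0.7, [438, 145], [427.0, -46.0])]
wrist tea_carton []
scene stand [(0.92, [268, 210], [634.0, -53.0]), (0.58, [305, 163], [734.0, -323.0]), (0.2, [287, 214], [588.0, -70.0])]
scene mill [(0.68, [138, 254], [706.0, 262.0]), (0.58, [286, 212], [585.0, -63.0]), (0.45, [259, 221], [605.0, 10.0])]
scene amber_bottle [(0.97, [258, 223], [600.0, 17.0])]
scene green_bottle [(0.85, [299, 180], [666.0, -212.0]), (0.79, [351, 225], [436.0, -119.0])]
scene spice_tin [(0.57, [266, 207], [636.0, -48.0]), (0.18, [257, 220], [614.0, 8.0])]
scene board [(0.59, [375, 180], [518.0, -372.0])]
scene scale [(0.67, [213, 318], [464.0, 266.0])]
scene mug [(0.7, [137, 255], [718.0, 259.0]), (0.16, [267, 209], [640.0, -55.0])]
scene red_pot [(0.82, [336, 244], [429.0, -50.0]), (0.44, [139, 253], [720.0, 255.0])]
scene tea_carton [(0.58, [302, 162], [745.0, -322.0])]
side stand [(0.91, [309, 216], [625.0, -47.0])]
side mill [(0.67, [296, 219], [577.0, -57.0])]
side amber_bottle [(0.79, [291, 207], [606.0, 5.0])]
side green_bottle [(0.98, [262, 251], [436.0, -132.0]), (0.87, [331, 223], [634.0, -123.0]), (0.82, [384, 244], [669.0, -259.0])]
side spice_tin [(0.63, [315, 210], [647.0, -44.0])]
side board [(0.88, [368, 305], [507.0, -373.0])]
side scale [(0.78, [198, 189], [461.0, 273.0])]
side mug [(0.78, [271, 167], [733.0, 301.0])]
side red_pot [(0.51, [240, 239], [426.0, -48.0])]
side tea_carton [(0.57, [422, 252], [724.0, -317.0])]
1.8
```

```bash
python3 - <<'E'
from h import *
p=snap("wrist")
im=p["img"][:,:,::-1].copy()
c=cv2.resize(im[0:270,150:400],None,fx=2.2,fy=2.2,interpolation=cv2.INTER_CUBIC);cv2.imwrite("pics/w1.png",c)
x,y,t=634,-48,0.165
def W(a): a=np.array(a,float);return np.c_[x+a[:,0]*np.cos(t)-a[:,1]*np.sin(t),y+a[:,0]*np.sin(t)+a[:,1]*np.cos(t),a[:,2]]
big=cv2.resize(im,None,fx=2.2,fy=2.2,interpolation=cv2.INTER_CUBIC)
def dr(pts,col): cv2.polylines(big,[np.round(proj(p,"wrist",W(pts))*2.2+.6).astype(int)],True,col,1)
dr([(-95,-115,20),(95,-115,20),(95,115,20),(-95,115,20)],(0,0,255))
for cx,cy,r in[(-54,0,35),(-12,64,35),(-12,-64,35),(12,0,23.5)]:
    dr([(cx+r*np.cos(a),cy+r*np.sin(a),20) for a in np.linspace(0,6.28,40)],(255,0,0))
dr([(12+21.5*np.cos(a),21.5*np.sin(a),41) for a in np.linspace(0,6.28,40)],(0,255,0))
cv2.imwrite("pics/w2.png",big[0:594,330:880])
q=snap("side")
print(proj(p,"wrist",W([(-95,-115,20),(-95,115,20)])))
E
```

```text
[[339.86992223  25.28406206]
 [367.00974756 224.53890824]]
```

View pics/w2.png

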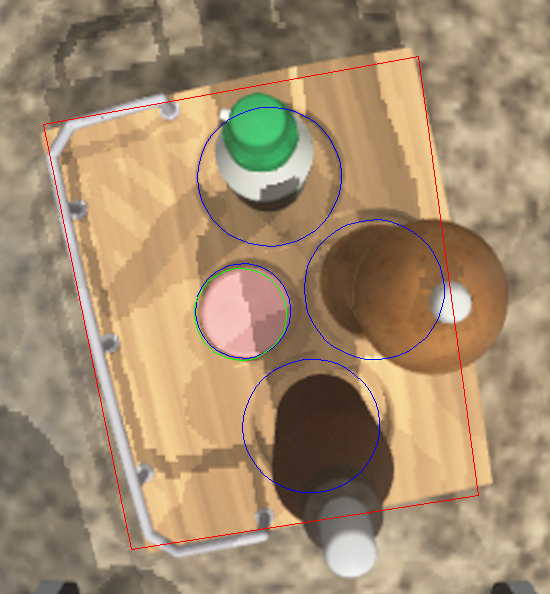

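View pics/w1.png

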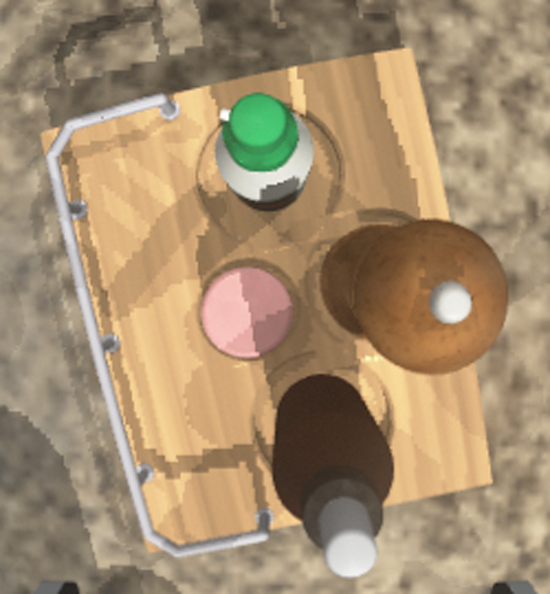

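```bash
python3 - <<'E'
from h import *
from scipy.optimize import least_squares
p=snap("wrist")
uv=lambda a:(np.array(a)+[330,0])/2.2
c=at_z(p,"wrist",uv([(411,48),(492,484),(150,552),(43,131)]),20)[:,:2]
L=np.array([(-95,-115),(-95,115),(95,115),(95,-115)])
w=np.array([1,1,.3,.3])
def f(v):
    x,y,t=v;return ((np.c_[x+L[:,0]*np.cos(t)-L[:,1]*np.sin(t),y+L[:,0]*np.sin(t)+L[:,1]*np.cos(t)]-c)*w[:,None]).ravel()
r=least_squares(f,[634,-48,.165]);print(r.x,np.round(r.fun,1))
x,y,t=r.x
def W(a): a=np.array(a,float);return np.c_[x+a[:,0]*np.cos(t)-a[:,1]*np.sin(t),y+a[:,0]*np.sin(t)+a[:,1]*np.cos(t),a[:,2]]
print("wells mill,amber,green,tin",np.round(W([(-54,0,10),(-12,64,10),(-12,-64,10),(12,0,10)])[:,:2],1))
for n,a,z in[("knob",(450,301),177),("amber",(351,553),187),("green",(258,121),162),("tin",(246,312),41)]: print(n,at_z(p,"wrist",uv(a),z)[0].round(1))
big=cv2.resize(p["img"][:,:,::-1],None,fx=2.2,fy=2.2,interpolation=cv2.INTER_CUBIC)
def dr(pts,col): cv2.polylines(big,[np.round(proj(p,"wrist",W(pts))*2.2+.6).astype(int)],True,col,1)
dr([(-95,-115,20),(95,-115,20),(95,115,20),(-95,115,20)],(0,0,255))
for cx,cy,rr in[(-54,0,35),(-12,64,35),(-12,-64,35),(12,0,23.5)]:
    dr([(cx+rr*np.cos(a),cy+rr*np.sin(a),20) for a in np.linspace(0,6.28,40)],(255,0,0))
cv2.imwrite("pics/w3.png",big[0:594,330:880])
# scene & side caps
for n in("scene","side"):
    q=snap(n);b=cv2.resize(q["img"][:,:,::-1],None,fx=4,fy=4,interpolation=cv2.INTER_CUBIC)
    u0,v0=(200,120) if n=="scene" else (240,130)
    cv2.imwrite(f"pics/{n}z.png",b[4*v0:4*v0+520,4*u0:4*u0+600])
E
```

```text
[ 6.30810699e+02 -4.83946157e+01  2.12619186e-01] [-0.3  0.1  0.  -0.3  0.4  0.3  0.5  0.3]
wells mill,amber,green,tin [[ 578.   -59.8]
 [ 605.6   11.6]
 [ 632.6 -113.5]
 [ 642.5  -45.9]]
knob [578.9 -60.9 177. ]
amber [605.9  10.  187. ]
green [ 632.6 -113.   162. ]
tin [642.7 -46.7  41. ]
```

View pics/w3.png

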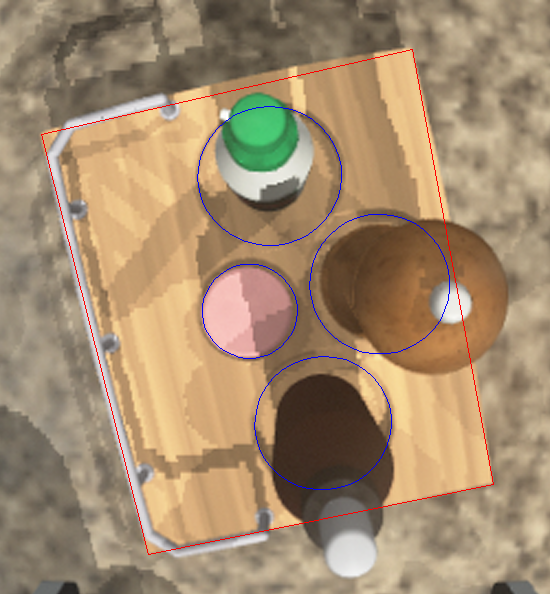

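View pics/scenez.png

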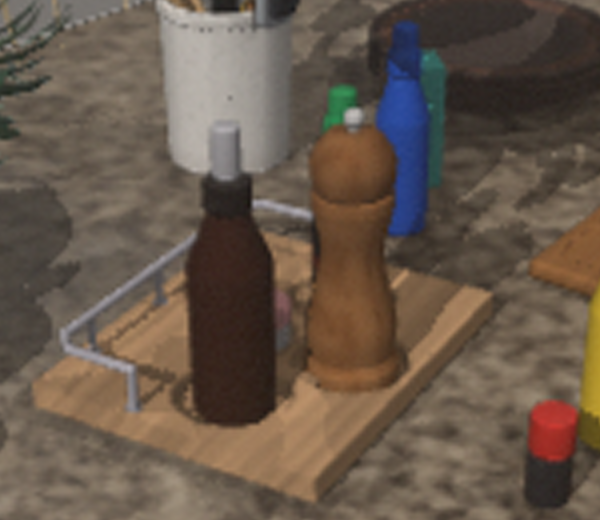

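View pics/sidez.png

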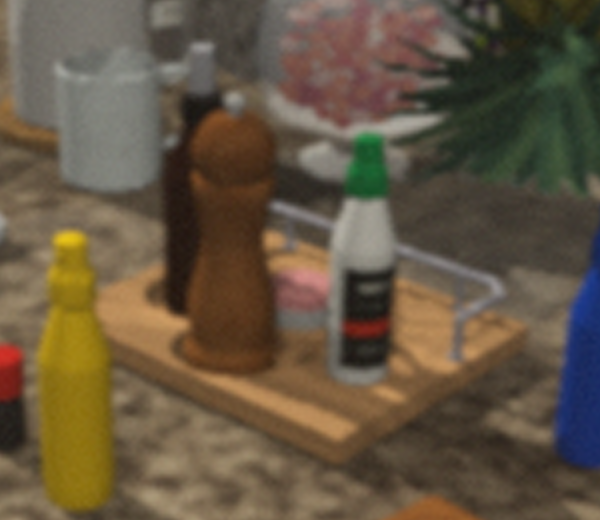

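```bash
python3 - <<'E'
from h import *
for n,u0,v0,w,h,fn in(("scene",125,255,165,130,"sc"),("scene",320,145,110,70,"bsc"),("side",280,245,180,115,"bsd"),("side",150,160,100,60,"ssd")):
    q=snap(n);b=q["img"][v0:v0+h,u0:u0+w,::-1];cv2.imwrite(f"pics/{fn}.png",cv2.resize(b,None,fx=4,fy=4,interpolation=cv2.INTER_CUBIC))
E
```

```text
(no output)
```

View pics/sc.png

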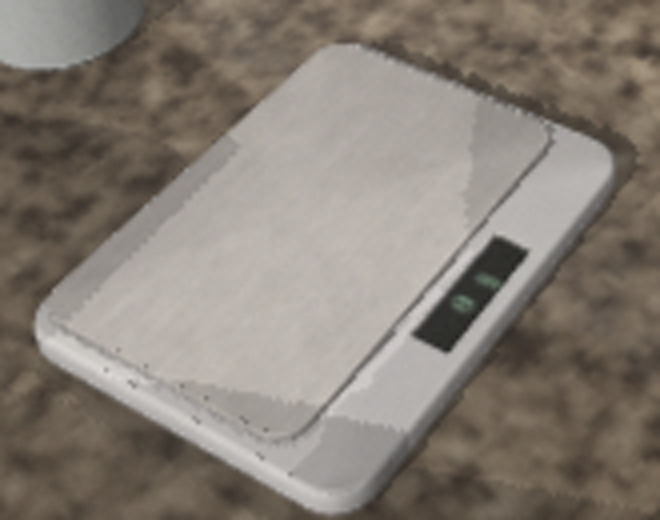

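View pics/bsd.png

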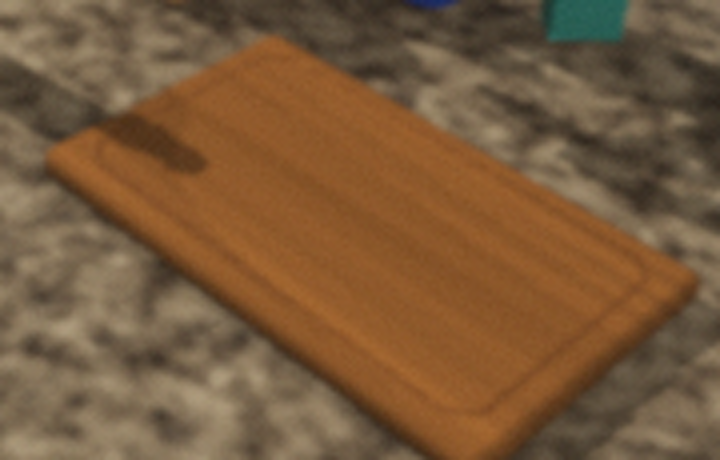

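View pics/bsc.png

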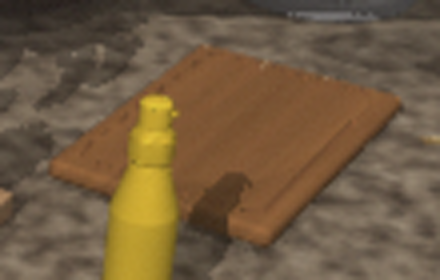

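View pics/ssd.png

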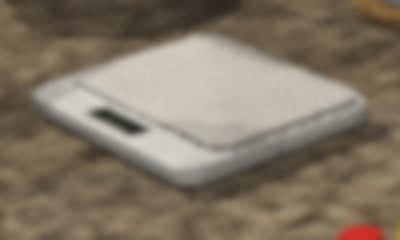

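```bash
python3 - <<'E'
from h import *
q=snap("scene");s=snap("side")
def x4(lines,off):
    l=[np.cross([*a,1],[*b,1]) for a,b in lines];o=[]
    for i in range(4):
        v=np.cross(l[i],l[(i+1)%4]);o.append(v[:2]/v[2]/4+off)
    return np.array(o)
c=x4([((70,330),(262,440)),((305,428),(545,150)),((540,118),(370,48)),((320,52),(50,305))],[125,255])
X=at_z(q,"scene",c,22)[:,:2];print("plate",X.round(1),X.mean(0),np.linalg.norm(np.diff(X,axis=0),axis=1))
e=(X[0]-X[1])+(X[3]-X[2]);print("edge dir (right edge)",np.degrees(np.arctan2(e[1],e[0])))
# board side view top corners
b=at_z(s,"side",np.array([(48,155),(275,38),(697,280),(480,455)])/4+[280,245],15)[:,:2]
print("board",b.round(1),b.mean(0),np.linalg.norm(np.diff(b,axis=0),axis=1))
b2=at_z(q,"scene",np.array([(50,168),(205,45),(400,103),(265,238)])/4+[320,145],15)[:,:2];print(b2.round(1),b2.mean(0))
for n,p in(("scene",q),("side",s)):
    for l in("spice_tin","tea_carton","mug"):
        for r in arm.mark_of(l,p)[:1]: print(n,l,at_z(p,n,r["at"],0)[0].round())
# check grasp targets' caps
for n,p,o,pts in(("scene",q,(200,120),[("knob",(353,110),180),("amber",(225,125),187)]),("side",s,(240,130),[("knob",(236,98),180),("amber",(203,46),187),("green",(370,137),162)])):
    for nm,a,z in pts: print(n,nm,at_z(p,n,np.array(a)/4+o,z)[0].round(1))
print(arm.read_state()["clock"],arm.read_state()["position"])
E
```

```text
plate [[393.7 354.5]
 [433.4 165.9]
 [559.8 192.5]
 [515.2 379.5]] [475.5286838  273.08418716] [192.65552909 129.11213826 192.25210537]
edge dir (right edge) 102.65644814029348
board [[ 419.1 -265. ]
 [ 571.5 -251.6]
 [ 592.  -482.2]
 [ 447.7 -493.5]] [ 507.59067741 -373.08756096] [152.91414666 231.51466435 144.76028699]
[[ 568.2 -232.5]
 [ 593.3 -474.1]
 [ 437.3 -479.2]
 [ 417.7 -247.3]] [ 504.13563376 -358.28465224]
scene spice_tin [646. -49.   0.]
scene tea_carton [ 738. -332.    0.]
scene mug [718. 254.   0.]
side spice_tin [642. -47.   0.]
side tea_carton [ 718. -319.    0.]
side mug [710. 270.  -0.]
scene knob [577.3 -59.7 180. ]
scene amber [603.4  12.  187. ]
side knob [572.9 -71.8 180. ]
side amber [600.8   0.  187. ]
side green [ 626.1 -124.5  162. ]
2.65 [6.24971503e+02 3.37706683e-02 3.03920216e+02]
```

Call:
apply_moves(
  increments=[
    [[0.3,0.23,0,0,0,0,1],[0.604,0.465,0,0,0,0,1],[0.604,0.465,0.2,0,0,0,1],[0.604,0.465,0.5,0,0,0,1],[0.604,0.465,0.8,0,0,0,1],[0.604,0.465,0.99,0,0,0,1],[0.604,0.465,0.99,0,0,0,1]],
  ],
)

```text
clock: 3.35
position: [576.9, -60.6, 201.9]
ee_rot: [-0.707, 0.707, 0.002, -0.003]
contact_force: [-0.3, -0.3, 0.5]
gripper_width: 85.4
```

```bash
python3 - <<'E'
from h import *
for n in("wrist","scene"): snap(n,n+"m1")
E
```

```text
(no output)
```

View pics/wristm1.png

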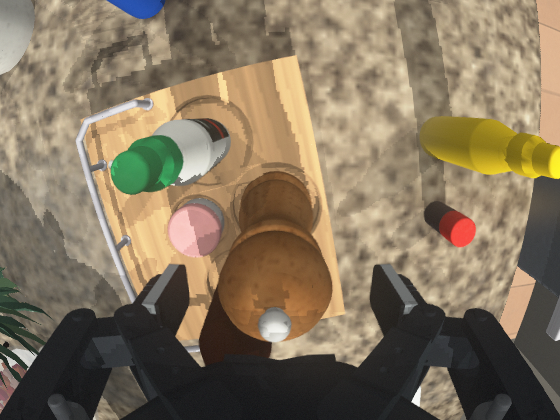

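View pics/scenem1.png

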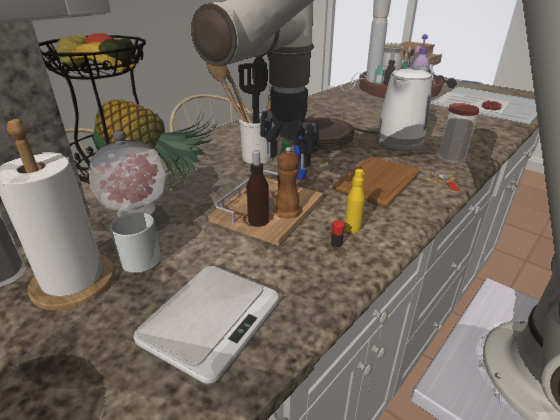

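```bash
python3 - <<'E'
from h import *
p=snap("wrist");s=arm.read_state();print(at_z(p,"wrist",[274,325],177),s["position"],s["clock"])
print(at_z(p,"wrist",[[130,175],[196,231]],[162,41]) )
E
```

```text
[[580.85615583 -59.25442947 177.        ]] [579.33302882 -60.34102317 206.18765864] 3.5
[[ 635.71523226 -113.01497461  162.        ]
 [ 644.3138788   -46.43927047   41.        ]]
```

Call:
apply_moves(
  increments=[
    [[0,0,0,0,0,0,-1],[0,0,0,0,0,0,-1],[0,0,0,0,0,0,-1],[0,0,0,0,0,0,-1],[0,0,0,0,0,0,-1],[0,0,0,0,0,0,-1],[0,0,0,0,0,0,-1],[0,0,0,0,0,0,-1]],
  ],
)

```text
clock: 4.3
position: [579.1, -60.5, 206.5]
ee_rot: [0.707, -0.707, 0.001, -0.001]
contact_force: [-1.0, -0.4, 6.0]
gripper_width: 46.1
```

Call:
apply_moves(
  increments=[
    [[0,0,-0.15,0,0,0,-1],[0,0,-0.4,0,0,0,-1],[0,0.15,-0.7,0,0,0,-1],[0.1,0.35,-0.7,0,0,0,-1],[0.4,0.35,-0.7,0,0,0,-1],[0.7,0.35,-0.7,0,0,0,-1],[1,0.35,-0.7,0,0,0,-1]],
  ],
)

```text
clock: 5.0
position: [542.8, -161.0, 274.4]
ee_rot: [0.707, -0.707, -0.001, 0.0]
contact_force: [0.5, -0.6, -2.7]
gripper_width: 45.5
```

Call:
apply_moves(
  increments=[
    [[0.3,0,0,0,0,0,-1],[0.65,0.1,0,0,0,0,-1],[1,0.2,0,0,0,0,-1]],
  ],
)

```text
clock: 5.3
position: [522.8, -261.3, 273.9]
ee_rot: [0.707, -0.707, -0.001, 0.0]
contact_force: [0.8, -0.0, -1.0]
gripper_width: 45.6
```

Call:
apply_moves(
  increments=[
    [[0.3,0,0,0,0,0,-1],[0.65,0.1,0,0,0,0,-1],[1,0.1,0,0,0,0,-1],[1,0.1,0,0,0,0,-1],[1,0.1,0,0,0,0,-1]],
  ],
)

```text
clock: 5.8
position: [512.8, -360.7, 273.6]
ee_rot: [-0.706, 0.708, 0.001, -0.0]
contact_force: [-0.5, 0.3, -2.9]
gripper_width: 45.7
```

```bash
python3 - <<'E'
from h import *
for n in("wrist","scene"): snap(n,n+"m2")
s=arm.read_state();print(s["position"],s["clock"],s["gripper_width"],s["contact_force"])
E
```

```text
[ 513.28618441 -359.59731614  274.27585502] 5.9 45.91846363515696 [ 0.03889082  0.06676644 -1.90955884]
```

View pics/wristm2.png

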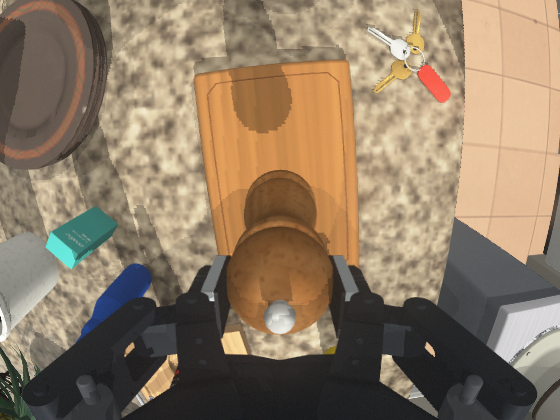

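View pics/scenem2.png

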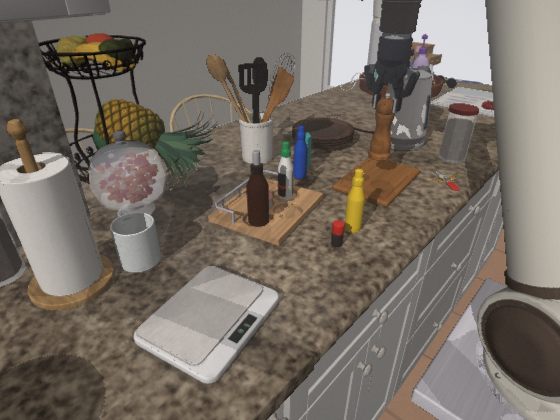

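```bash
python3 - <<'E'
from h import *
p=snap("wrist");print(at_z(p,"wrist",[[195,75],[349,61],[218,255],[358,262]],15).round(1),arm.read_state()["position"])
E
```

```text
[[ 598.3 -477.2   15. ]
 [ 442.8 -491.1   15. ]
 [ 581.6 -282.    15. ]
 [ 423.  -272.7   15. ]] [ 513.48935827 -359.39411838  274.58583454]
```

Call:
apply_moves(
  increments=[
    [[0.35,-0.02,0,0,0,0,-1],[0.766,-0.03,0,0,0,0,-1],[0.766,-0.03,0.3,0,0,0,-1],[0.766,-0.03,0.5,0,0,0,-1],[0.766,-0.03,0.6,0,0,0,-1],[0.766,-0.03,0.64,0,0,0,-1],[0.766,-0.03,0.64,0,0,0,-1],[0.766,-0.03,0.64,0,0,0,-1]],
  ],
)

```text
clock: 6.75
position: [517.3, -436.6, 212.0]
ee_rot: [0.707, -0.707, 0.001, -0.0]
contact_force: [-0.1, -0.2, -2.1]
gripper_width: 46.0
```

Call:
apply_moves(
  increments=[
    [[0,0,0.0,0,0,0,0.4],[0,0,0,0,0,0,1],[0,0,0,0,0,0,1],[0,0,0,0,0,0,1],[0,0,0,0,0,0,1],[0,0,-0.3,0,0,0,1],[0,0,-0.7,0,0,0,1],[0,0,-0.95,0,0,0,1]],
  ],
)

```text
clock: 7.55
position: [516.9, -437.6, 309.2]
ee_rot: [0.707, -0.707, 0.002, -0.0]
contact_force: [1.2, 0.4, 0.3]
gripper_width: 85.4
```

```bash
python3 - <<'E'
from h import *
for n in("scene",): p=snap(n,n+"m3")
s=arm.read_state();print(s["position"],s["clock"],s["gripper_width"],s["contact_force"])
q=snap("wrist","wristm3")
E
```

```text
[ 517.83447444 -438.44555382  313.86448328] 7.6 85.4850168502159 [ 0.63636164 -0.92695787  3.89989482]
```

View pics/scenem3.png

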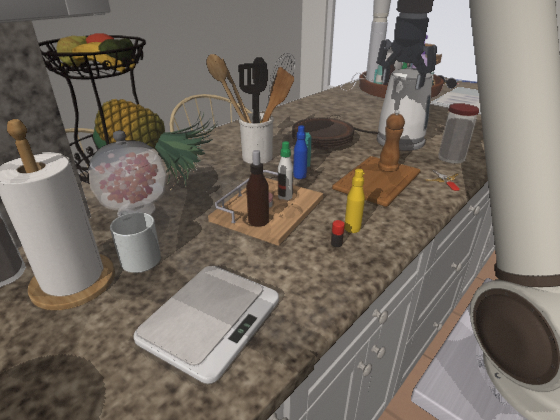

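View pics/wristm3.png

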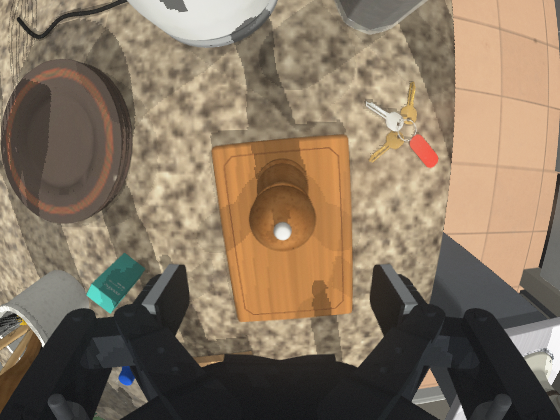

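Call:
apply_moves(
  increments=[
    [[-0.35,-0.05,0,0,0,0,1],[-0.8,-0.1,0,0,0,0,1],[-1,-0.2,0,0,0,0,1]],
  ],
)

```text
clock: 7.95
position: [535.8, -334.5, 305.5]
ee_rot: [0.707, -0.707, -0.001, -0.0]
contact_force: [-1.1, -0.4, -0.4]
gripper_width: 85.5
```

Call:
apply_moves(
  increments=[
    [[-0.4,-0.05,0,0,0,0,1],[-0.85,-0.1,0,0,0,0,1],[-1,-0.2,0,0,0,0,1]],
  ],
)

```text
clock: 8.25
position: [556.0, -233.9, 305.7]
ee_rot: [0.708, -0.706, -0.001, -0.0]
contact_force: [0.6, -0.6, 0.1]
gripper_width: 85.7
```

Call:
apply_moves(
  increments=[
    [[-0.4,-0.05,0,0,0,0,1],[-0.85,-0.1,0,0,0,0,1],[-1,-0.2,0,0,0,0,1]],
  ],
)

```text
clock: 8.55
position: [576.4, -134.3, 305.8]
ee_rot: [0.708, -0.706, -0.0, 0.0]
contact_force: [0.0, 0.0, 0.3]
gripper_width: 85.3
```

Call:
apply_moves(
  increments=[
    [[-0.4,-0.05,0,0,0,0,1],[-0.85,-0.15,0,0,0,0,1],[-1,-0.294,0,0,0,0,1],[-1,-0.294,0,0,0,0,1],[-1,-0.294,0,0,0,0,1]],
  ],
)

```text
clock: 9.05
position: [606.1, -37.2, 305.1]
ee_rot: [0.707, -0.707, -0.0, 0.001]
contact_force: [-0.3, -0.9, 0.8]
gripper_width: 85.1
```

```bash
python3 - <<'E'
from h import *
q=snap("wrist","wristm4")
s=arm.read_state();print(s["position"],s["clock"],s["gripper_width"],s["contact_force"])
E
```

```text
[605.80489015 -37.73217663 305.30760408] 9.1 85.51238696680882 [-0.46047012  0.76236346  0.63209441]
```

View pics/wristm4.png

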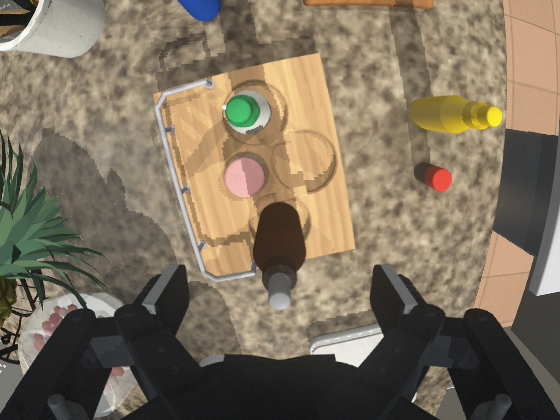

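```bash
python3 - <<'E'
from h import *
q=snap("wrist");print(arm.read_state()["position"])
for n,a,z in(("amber",(279.5,299),187),("green",(241,109),162),("tin",(244.5,176),41),("millwell",(304,161),20),("cornA",(320,53),20),("cornB",(355,248),20)): print(n,at_z(q,"wrist",a,z)[0].round(1))
E
```

```text
[605.64587745 -38.00948285 305.5218045 ]
amber [605.5   8.2 187. ]
green [ 630.3 -115.4  162. ]
tin [641.8 -48.7  41. ]
millwell [578.2 -61.6  20. ]
cornA [ 561.4 -181.6   20. ]
cornB [513.9  42.5  20. ]
```

Call:
apply_moves(
  increments=[
    [[-0.3,0,0,0,0,0,1],[-0.47,0,0.1,0,0,0,1],[-0.47,0,0.4,0,0,0,1],[-0.47,0,0.65,0,0,0,1],[-0.47,0,0.73,0,0,0,1],[-0.47,0,0.73,0,0,0,1],[-0.47,0,0.73,0,0,0,0],[-0.47,0,0.73,0,0,0,-1]],
  ],
)

```text
clock: 9.95
position: [606.6, 9.9, 234.5]
ee_rot: [-0.707, 0.707, -0.001, 0.001]
contact_force: [-1.0, -0.8, -0.6]
gripper_width: 59.3
```

Call:
apply_moves(
  increments=[
    [[0,0,0,0,0,0,-1],[0,0,0,0,0,0,-1],[0,0,0,0,0,0,-1],[0,0,0,0,0,0,-1],[0,0,0,0,0,0,-1],[0,0,0,0,0,0,-1],[0,0,0,0,0,0,-1],[0,0,0,0,0,0,-1]],
  ],
)

```text
clock: 10.75
position: [606.2, 10.0, 233.6]
ee_rot: [0.707, -0.707, 0.001, -0.0]
contact_force: [-0.4, 0.1, 5.9]
gripper_width: 14.3
```

```bash
python3 - <<'E'
from h import *
q=snap("wrist","wristm5")
s=arm.read_state();print(s["position"],s["clock"],s["gripper_width"],s["contact_force"])
E
```

```text
[606.22151458  10.03254523 233.62216391] 10.8 14.552354843917245 [ 0.07097185 -0.72490008  5.39560247]
```

View pics/wristm5.png

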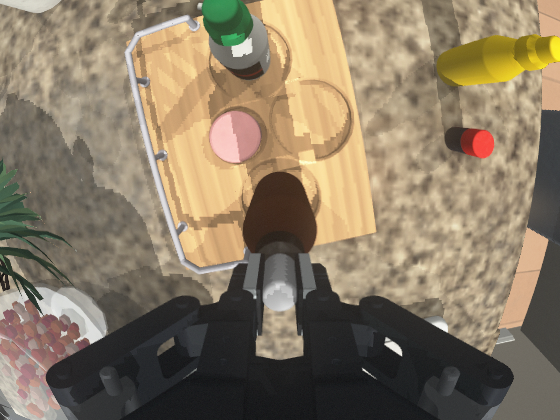

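Call:
apply_moves(
  increments=[
    [[0,0,-0.1,0,0,0,-1],[0,0,-0.35,0,0,0,-1],[0.0,0.15,-0.7,0,0,0,-1],[0.25,0.35,-0.75,0,0,0,-1],[0.5,0.55,-0.75,0,0,0,-1],[0.75,0.6,-0.75,0,0,0,-1],[1,0.6,-0.75,0,0,0,-1]],
  ],
)

```text
clock: 11.5
position: [544.3, -90.6, 307.8]
ee_rot: [0.707, -0.707, -0.001, 0.0]
contact_force: [1.5, 0.7, -0.9]
gripper_width: 14.4
```

Call:
apply_moves(
  increments=[
    [[0.3,0,0,0,0,0,-1],[0.65,0.1,0,0,0,0,-1],[1,0.2,0,0,0,0,-1]],
  ],
)

```text
clock: 11.8
position: [525.1, -190.8, 307.1]
ee_rot: [0.707, -0.707, -0.001, 0.0]
contact_force: [0.5, 0.0, -1.7]
gripper_width: 14.6
```

Call:
apply_moves(
  increments=[
    [[0.3,0,0,0,0,0,-1],[0.65,0.1,0,0,0,0,-1],[1,0.16,0,0,0,0,-1]],
  ],
)

```text
clock: 12.1
position: [508.9, -290.8, 307.2]
ee_rot: [-0.707, 0.707, 0.001, -0.0]
contact_force: [0.4, 0.0, -1.7]
gripper_width: 14.7
```

Call:
apply_moves(
  increments=[
    [[0.25,0,0,0,0,0,-1],[0.5,0,0,0,0,0,-1],[0.7,0,0,0,0,0,-1],[0.75,0,0.2,0,0,0,-1],[0.75,0,0.45,0,0,0,-1],[0.75,0,0.6,0,0,0,-1],[0.75,0,0.68,0,0,0,-1],[0.75,0,0.69,0,0,0,-1],[0.75,0,0.69,0,0,0,-1]],
  ],
)

```text
clock: 13.0
position: [509.9, -364.8, 238.9]
ee_rot: [-0.707, 0.707, 0.0, 0.0]
contact_force: [0.0, -0.6, -0.8]
gripper_width: 14.8
```

```bash
python3 - <<'E'
from h import *
q=snap("wrist","wristm6");q=snap("scene","scenem6")
s=arm.read_state();print(s["position"],s["clock"],s["gripper_width"],s["contact_force"])
E
```

```text
[ 509.9472061  -364.82633405  238.99687522] 13.1 14.173531768386338 [-0.23977107 -0.45597057 -1.83421184]
```

View pics/wristm6.png

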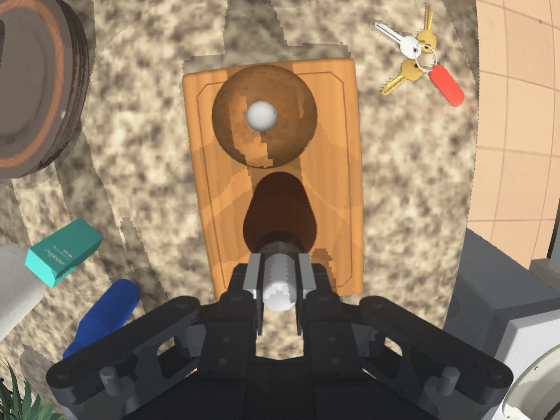

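View pics/scenem6.png

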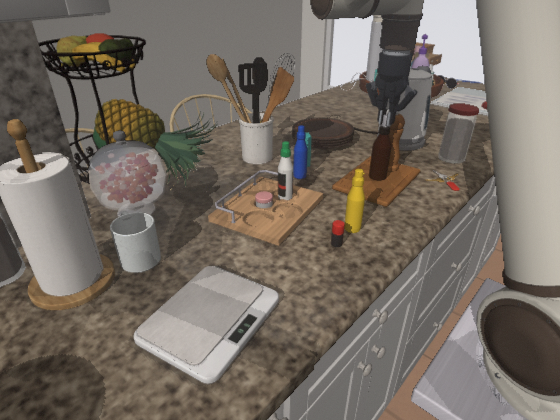

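Call:
apply_moves(
  increments=[
    [[0,0,0.01,0,0,0,-1],[0,0,0.01,0,0,0,0],[0,0,0.01,0,0,0,1],[0,0,0.01,0,0,0,1],[0,0,0.01,0,0,0,1],[0,0,0.01,0,0,0,1],[0,0,-0.3,0,0,0,1],[0,0,-0.7,0,0,0,1],[-0.35,-0.1,-0.7,0,0,0,1],[-0.75,-0.3,-0.7,0,0,0,1]],
  ],
)

```text
clock: 14.1
position: [539.6, -290.4, 310.8]
ee_rot: [-0.706, 0.708, -0.001, 0.001]
contact_force: [0.6, 0.3, -0.2]
gripper_width: 85.4
```

Call:
apply_moves(
  increments=[
    [[-0.35,-0.2,0,0,0,0,1],[-0.75,-0.5,0,0,0,0,1],[-1,-0.7,0,0,0,0,1]],
  ],
)

```text
clock: 14.4
position: [611.1, -187.5, 309.2]
ee_rot: [0.708, -0.706, 0.0, -0.0]
contact_force: [0.2, -0.3, 0.0]
gripper_width: 85.3
```

Call:
apply_moves(
  increments=[
    [[-0.4,-0.1,0,0,0,0,1],[-0.763,-0.22,0,0,0,0,1],[-0.763,-0.22,0,0,0,0,1],[-0.763,-0.22,0,0,0,0,1]],
  ],
)

```text
clock: 14.8
position: [632.1, -112.8, 308.7]
ee_rot: [0.708, -0.706, -0.0, 0.0]
contact_force: [-0.1, -0.1, -0.6]
gripper_width: 85.4
```

```bash
python3 - <<'E'
from h import *
q=snap("wrist","wristm7");q=snap("scene","scenem7")
s=arm.read_state();print(s["position"],s["clock"],s["gripper_width"],s["contact_force"])
E
```

```text
[ 631.6186527  -114.32430159  308.89026474] 14.9 85.73225670042876 [ 0.40211336 -0.53570784 -0.34259124]
```

View pics/wristm7.png

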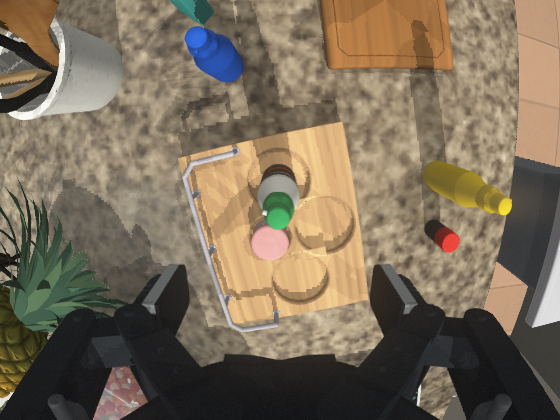

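View pics/scenem7.png

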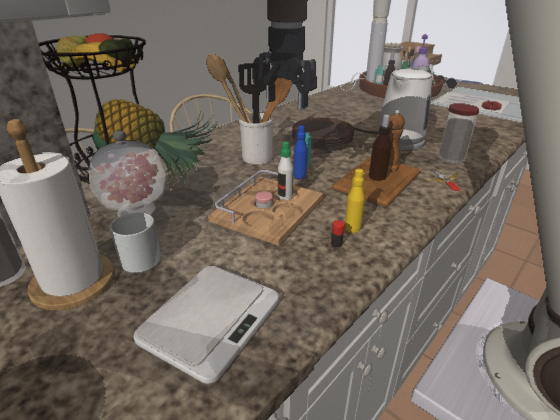

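```bash
python3 - <<'E'
from h import *
q=snap("wrist");print(at_z(q,"wrist",[[278,208]],162),at_z(q,"wrist",[[325,223],[301,276],[269,242]],[20,20,41]).round(1),arm.read_state()["position"])
E
```

```text
[[ 632.39330915 -124.06257937  162.        ]] [[577.9 -65.   20. ]
 [604.5   4.7  20. ]
 [643.  -49.7  41. ]] [ 631.52703502 -114.62780691  308.92343241]
```

Call:
apply_moves(
  increments=[
    [[0,0,0.3,0,0,0,1],[0,0,0.65,0,0,0,1],[0,0,0.9,0,0,0,1],[0,0,1,0,0,0,1]],
  ],
)

```text
clock: 15.35
position: [630.2, -114.9, 206.0]
ee_rot: [-0.706, 0.708, 0.002, -0.002]
contact_force: [0.0, 0.3, 0.5]
gripper_width: 85.3
```

```bash
python3 - <<'E'
from h import *
q=snap("wrist","wristm8");print(arm.read_state()["position"])
X=np.array([[632,-114+d,162] for d in(-10,-5,0,5)]);print(proj(q,"wrist",X).round(1))
E
```

```text
[ 630.32728749 -114.77337298  205.63458942]
[[273.9 281.2]
 [274.1 291.9]
 [274.2 302.3]
 [274.3 312.2]]
```

View pics/wristm8.png

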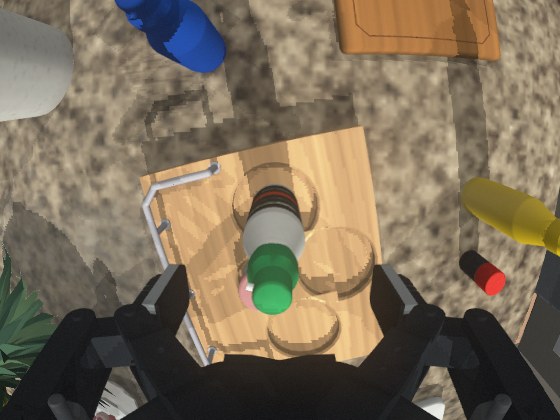

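Call:
apply_moves(
  increments=[
    [[0.02,-0.01,0.05,0,0,0,1],[0.02,-0.01,0.09,0,0,0,0.5],[0.02,-0.01,0.09,0,0,0,-1],[0.02,-0.01,0.09,0,0,0,-1],[0.02,-0.01,0.09,0,0,0,-1],[0.02,-0.01,0.09,0,0,0,-1],[0.02,-0.01,0.09,0,0,0,-1],[0.02,-0.01,0.09,0,0,0,-1],[0.02,-0.01,0.09,0,0,0,-1],[0.02,-0.01,0.09,0,0,0,-1]],
  ],
)

```text
clock: 16.4
position: [633.4, -115.7, 200.9]
ee_rot: [0.707, -0.707, 0.001, -0.001]
contact_force: [0.6, 0.2, 5.2]
gripper_width: 22.0
```

```bash
python3 - <<'E'
from h import *
q=snap("wrist","wristm9")
s=arm.read_state();print(s["position"],s["clock"],s["gripper_width"],s["contact_force"])
E
```

```text
[ 633.4187609  -115.73291223  200.94618125] 16.45 21.554394129035426 [-0.48673287  0.41860372  5.88048461]
```

View pics/wristm9.png

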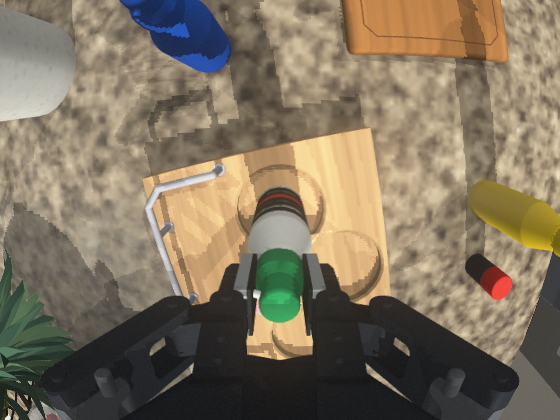

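Call:
apply_moves(
  increments=[
    [[0,0,-0.1,0,0,0,-1],[0,0,-0.35,0,0,0,-1],[0.0,0.2,-0.7,0,0,0,-1],[0,0.5,-0.75,0,0,0,-1],[0.2,0.8,-0.75,0,0,0,-1],[0.5,0.95,-0.75,0,0,0,-1],[0.85,1,-0.75,0,0,0,-1],[1,1,-0.75,0,0,0,-1]],
  ],
)

```text
clock: 17.25
position: [531.4, -217.4, 274.7]
ee_rot: [-0.706, 0.708, 0.001, -0.0]
contact_force: [-0.4, 1.1, -1.5]
gripper_width: 22.1
```

Call:
apply_moves(
  increments=[
    [[0.25,0.1,0,0,0,0,-1],[0.5,0.3,0,0,0,0,-1],[0.77,0.3,0,0,0,0,-1],[0.77,0.3,0.2,0,0,0,-1],[0.77,0.3,0.45,0,0,0,-1],[0.77,0.3,0.6,0,0,0,-1],[0.77,0.3,0.69,0,0,0,-1],[0.77,0.3,0.69,0,0,0,-1],[0.77,0.3,0.69,0,0,0,-1]],
  ],
)

```text
clock: 18.15
position: [503.2, -292.5, 206.0]
ee_rot: [0.707, -0.707, 0.0, -0.0]
contact_force: [0.6, -0.7, -0.7]
gripper_width: 21.4
```

```bash
python3 - <<'E'
from h import *
q=snap("wrist","wristm10");q=snap("scene","scenem10")
s=arm.read_state();print(s["position"],s["clock"],s["gripper_width"],s["contact_force"])
E
```

```text
[ 503.14884576 -292.5303266   206.00483386] 18.25 21.543611019647102 [-0.05997812 -0.64349333  0.04366605]
```

View pics/wristm10.png

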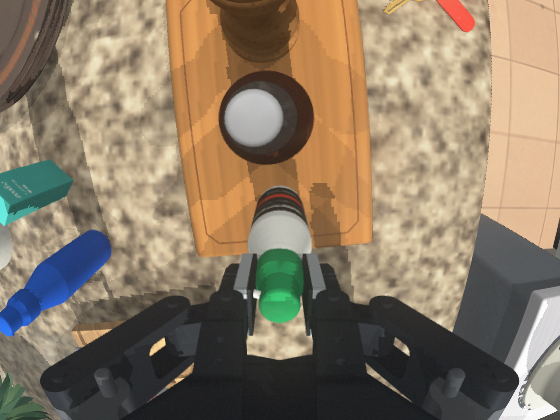

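View pics/scenem10.png

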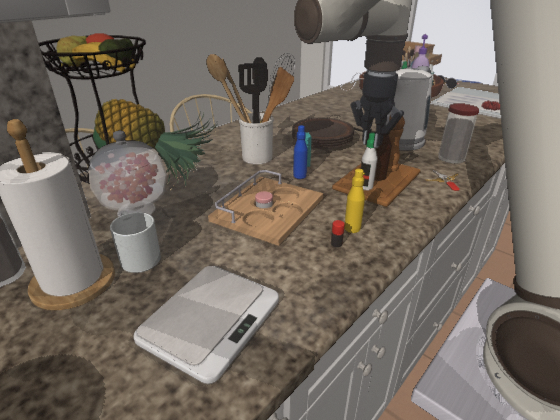

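Call:
apply_moves(
  increments=[
    [[0,0,0.005,0,0,0,0],[0,0,0.005,0,0,0,1],[0,0,0.005,0,0,0,1],[0,0,0.005,0,0,0,1],[0,0,0.005,0,0,0,1],[0,0,-0.3,0,0,0,1],[0,0,-0.7,0,0,0,1],[-0.3,-0.1,-0.8,0,0,0,1],[-0.7,-0.3,-0.8,0,0,0,1],[-1,-0.5,-0.8,0,0,0,1]],
  ],
)

```text
clock: 19.25
position: [553.2, -191.4, 287.1]
ee_rot: [-0.707, 0.707, -0.001, 0.001]
contact_force: [1.0, 0.4, -0.6]
gripper_width: 85.9
```

Call:
apply_moves(
  increments=[
    [[-0.35,-0.2,0,0,0,0,1],[-0.75,-0.5,0,0,0,0,1],[-1,-0.7,0,0,0,0,1]],
  ],
)

```text
clock: 19.55
position: [624.2, -90.2, 286.0]
ee_rot: [0.708, -0.706, 0.0, -0.0]
contact_force: [0.3, -0.4, -0.0]
gripper_width: 85.7
```

Call:
apply_moves(
  increments=[
    [[-0.3,-0.1,0.1,0,0,0,1],[-0.46,-0.196,0.4,0,0,0,1],[-0.46,-0.196,0.7,0,0,0,1],[-0.46,-0.196,0.8,0,0,0,1],[-0.46,-0.196,0.8,0,0,0,1],[-0.46,-0.196,0.8,0,0,0,1]],
  ],
)

```text
clock: 20.15
position: [643.1, -47.2, 207.3]
ee_rot: [-0.707, 0.707, -0.001, 0.001]
contact_force: [-0.1, -0.5, -0.6]
gripper_width: 85.3
```

```bash
python3 - <<'E'
from h import *
q=snap("wrist","wristm11");q=snap("scene","scenem11")
s=arm.read_state();print(s["position"],s["clock"],s["gripper_width"],s["contact_force"])
E
```

```text
[643.27745072 -47.12039826 208.00577216] 20.25 85.44762401593431 [-0.73403217  0.29987692 -0.21640217]
```

View pics/wristm11.png

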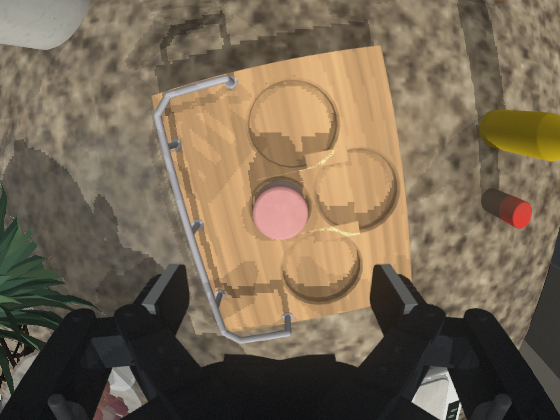

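View pics/scenem11.png

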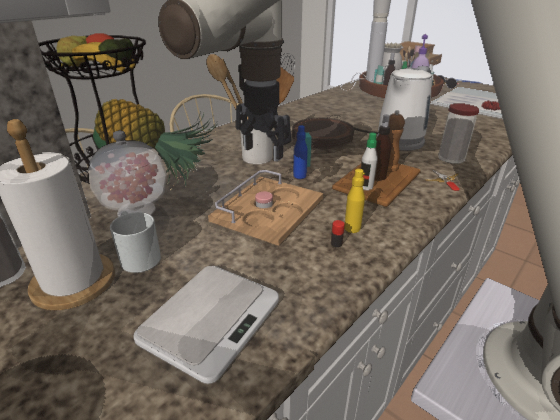

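```bash
python3 - <<'E'
from h import *
q=snap("wrist");print(arm.read_state()["position"])
print(at_z(q,"wrist",[[280,213],[293,124],[356,189],[321,266],[381,45],[412,279]],[41,20,20,20,20,20]).round(1))
E
```

```text
[643.155016   -47.11095819 207.92558129]
[[ 643.3  -47.1   41. ]
 [ 633.1 -113.7   20. ]
 [ 580.4  -61.5   20. ]
 [ 607.     8.3   20. ]
 [ 562.1 -181.6   20. ]
 [ 517.3   25.1   20. ]]
```

Call:
apply_moves(
  increments=[
    [[0,-0.007,0.3,0,0,0,1],[0,-0.007,0.6,0,0,0,1],[0,-0.007,0.85,0,0,0,1],[0,-0.007,1,0,0,0,1],[0,-0.007,1,0,0,0,1]],
  ],
)

```text
clock: 20.8
position: [642.4, -47.0, 104.5]
ee_rot: [-0.707, 0.707, 0.001, -0.001]
contact_force: [0.5, 0.1, -0.3]
gripper_width: 85.1
```

Call:
apply_moves(
  increments=[
    [[0,0,0.1,0,0,0,0.6],[0,0,0.1,0,0,0,0.3],[0,0,0.1,0,0,0,-1],[0,0,0.1,0,0,0,-1],[0,0,0.1,0,0,0,-1],[0,0,0.1,0,0,0,-1],[0,0,0.1,0,0,0,-1],[0,0,0.1,0,0,0,-1]],
  ],
)

```text
clock: 21.6
position: [644.0, -46.5, 97.3]
ee_rot: [0.707, -0.707, 0.001, -0.001]
contact_force: [0.1, 1.9, 6.0]
gripper_width: 40.4
```

```bash
python3 - <<'E'
from h import *
q=snap("wrist","wristm12")
s=arm.read_state();print(s["position"],s["clock"],s["gripper_width"],s["contact_force"])
E
```

```text
[644.00370606 -46.55105345  97.27120156] 21.65 40.172412497029974 [-0.34259076  0.62939307  6.41654506]
```

View pics/wristm12.png

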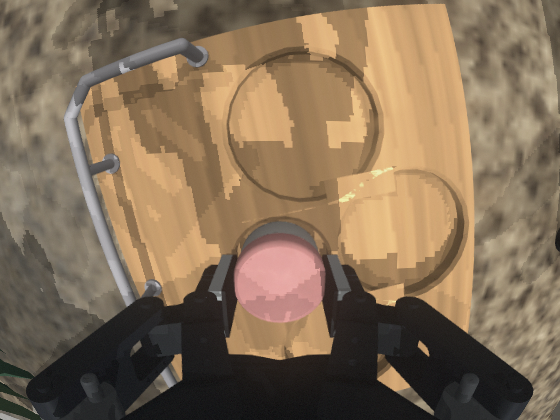

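Call:
apply_moves(
  increments=[
    [[0,0,-0.1,0,0,0,-1],[0,0,-0.35,0,0,0,-1],[0,0.0,-0.7,0,0,0,-1],[-0.2,0.1,-1,0,0,0,-1],[-0.5,0.3,-1,0,0,0,-1],[-0.75,0.5,-1,0,0,0,-1],[-1,0.7,-1,0,0,0,-1]],
  ],
)

```text
clock: 22.35
position: [572.0, 54.0, 196.2]
ee_rot: [-0.707, 0.707, 0.0, 0.0]
contact_force: [1.0, 0.4, -0.2]
gripper_width: 40.2
```

Call:
apply_moves(
  increments=[
    [[-0.3,0.3,0,0,0,0,-1],[-0.65,0.6,0,0,0,0,-1],[-1,0.9,0,0,0,0,-1]],
  ],
)

```text
clock: 22.65
position: [481.6, 154.0, 196.0]
ee_rot: [-0.707, 0.707, 0.0, -0.0]
contact_force: [0.7, 0.4, -0.8]
gripper_width: 40.1
```

Call:
apply_moves(
  increments=[
    [[-0.3,0.0,0,0,0,0,-1],[-0.6,0.0,0,0,0,0,-1],[-0.8,0.0,0,0,0,0,-1],[-0.8,0.0,0,0,0,0,-1],[-0.8,0.0,0,0,0,0,-1]],
  ],
)

```text
clock: 23.15
position: [482.9, 233.0, 195.5]
ee_rot: [-0.707, 0.707, 0.0, -0.001]
contact_force: [-0.5, -1.1, -0.4]
gripper_width: 40.4
```

```bash
python3 - <<'E'
from h import *
q=snap("wrist","wristm13");q=snap("scene","scenem13")
s=arm.read_state();print(s["position"],s["clock"],s["gripper_width"],s["contact_force"])
E
```

```text
[483.02195861 232.25923344 195.62785273] 23.25 40.29621855875408 [ 0.2840789   0.12443651 -0.50299488]
```

View pics/wristm13.png

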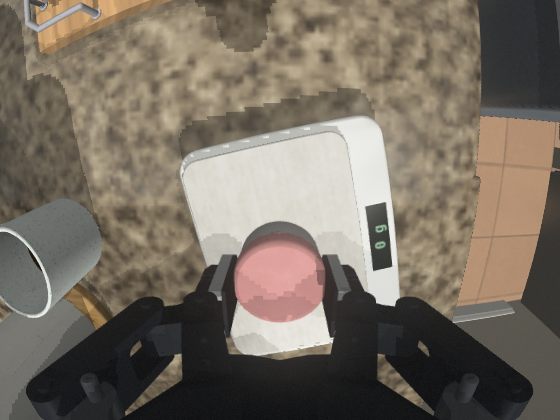

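View pics/scenem13.png

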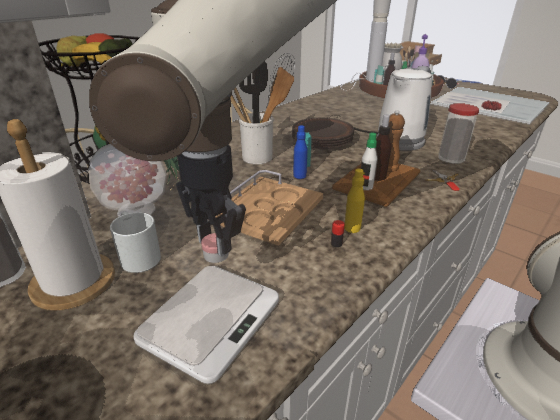

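```bash
python3 - <<'E'
from h import *
q=snap("wrist");b=q["img"][90:380,150:430,::-1];cv2.imwrite("pics/w14.png",cv2.resize(b,None,fx=2,fy=2,interpolation=cv2.INTER_CUBIC))
print(at_z(q,"wrist",[[180,166],[351,128],[236,356]],22).round(1))
c=np.array([475.5,273.1]);t=np.radians(102.7-90)
L=np.array([(-65,-95),(65,-95),(65,95),(-65,95)]);Rm=np.array([[np.cos(t),-np.sin(t)],[np.sin(t),np.cos(t)]])
X=np.c_[L@Rm.T+c,[22]*4];print(X.round(),proj(q,"wrist",X).round())
E
```

```text
[[560.  195.8  22. ]
 [428.6 167.3  22. ]
 [525.5 381.2  22. ]]
[[433. 166.  22.]
 [560. 195.  22.]
 [518. 380.  22.]
 [391. 351.  22.]] [[345. 126.]
 [180. 165.]
 [243. 355.]
 [375. 330.]]
```

View pics/w14.png

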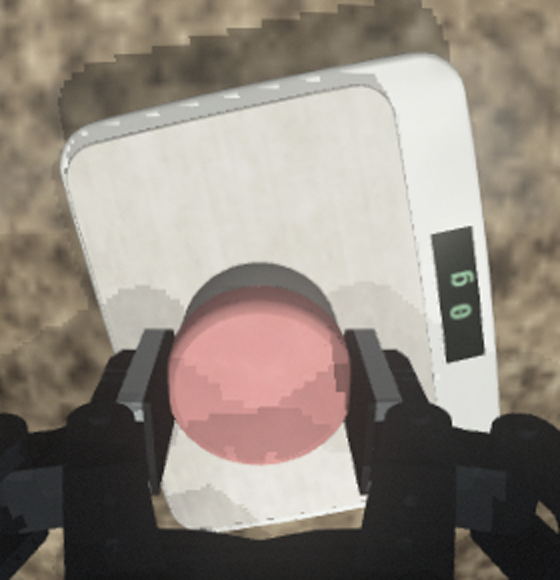

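Call:
apply_moves(
  increments=[
    [[-0.2,0.05,0,0,0,0,-1],[-0.4,0.087,0.1,0,0,0,-1],[-0.4,0.087,0.35,0,0,0,-1],[-0.4,0.087,0.6,0,0,0,-1],[-0.4,0.087,0.78,0,0,0,-1],[-0.4,0.087,0.86,0,0,0,-1],[-0.4,0.087,0.87,0,0,0,-1],[-0.4,0.087,0.87,0,0,0,-1]],
  ],
)

```text
clock: 24.1
position: [474.4, 272.1, 109.8]
ee_rot: [-0.707, 0.707, -0.0, -0.001]
contact_force: [-1.9, -1.5, 1.4]
gripper_width: 40.5
```

```bash
python3 - <<'E'
from h import *
q=snap("wrist","wristm15");q=snap("scene","scenem15")
s=arm.read_state();print(s["position"],s["clock"],s["gripper_width"],s["contact_force"])
E
```

```text
[474.47087466 272.26604225 109.75230706] 24.2 40.33674599758353 [-2.8724556  -2.87859642  6.21732098]
```

View pics/wristm15.png

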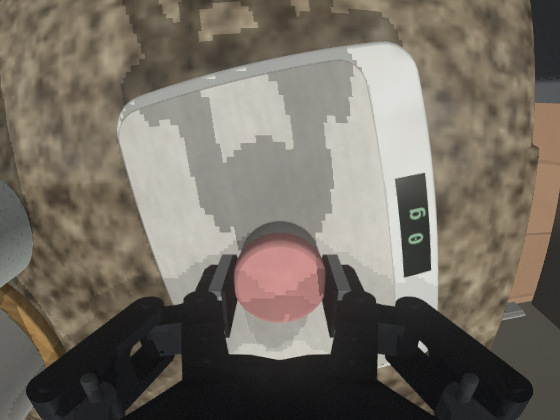

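View pics/scenem15.png

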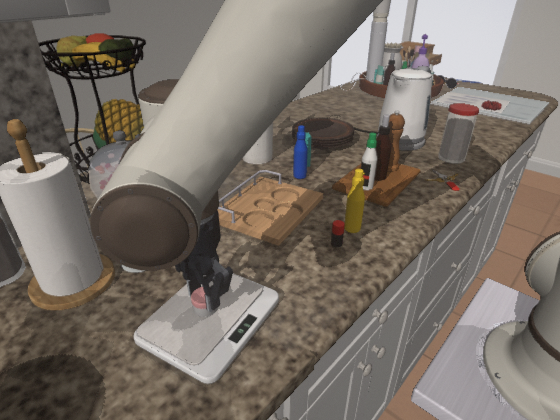

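Call:
apply_moves(
  increments=[
    [[0,0,0,0,0,0,0.3],[0,0,0,0,0,0,1],[0,0,0,0,0,0,1],[0,0,0,0,0,0,1],[0,0,0,0,0,0,1],[0,0,-0.2,0,0,0,1],[0,0,-0.6,0,0,0,1],[0,0,-1,0,0,0,1],[0,0,-1,0,0,0,1],[0,0,-1,0,0,0,1]],
  ],
)

```text
clock: 25.2
position: [474.6, 273.6, 209.9]
ee_rot: [-0.707, 0.707, 0.0, 0.001]
contact_force: [-0.9, -0.6, -0.9]
gripper_width: 85.5
```

```bash
python3 - <<'E'
from h import *
q=snap("wrist","wristm16")
s=arm.read_state();print(s["position"],s["clock"],s["gripper_width"],s["contact_force"])
r=arm.outline_of("spice_tin",q);print([(x["conf"],x["box"]) for x in r])
E
```

```text
[474.07133186 273.11870044 208.6526174 ] 25.25 85.57659485174703 [ 0.4320313  -0.31309425 -0.80232507]
[(0.57, [276.9, 210.2, 58.9, 62.0])]
```

View pics/wristm16.png

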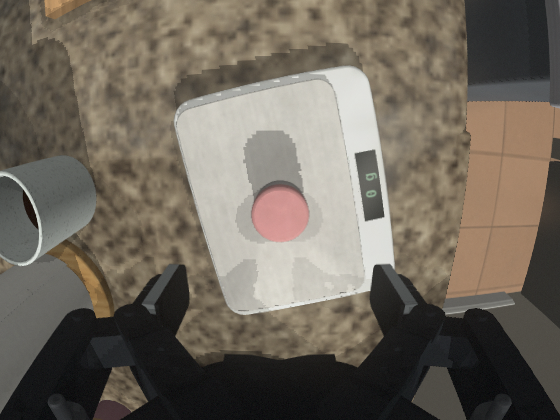

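```bash
python3 - <<'E'
from h import *
q=snap("wrist");b=q["img"][60:330,160:410,::-1];cv2.imwrite("pics/w17.png",cv2.resize(b,None,fx=2.2,fy=2.2,interpolation=cv2.INTER_CUBIC))
X=at_z(q,"wrist",[[174,109],[335,77],[368,288],[232,316]],22)[:,:2];print(X.round(1),X.mean(0),np.linalg.norm(np.diff(X,axis=0),axis=1))
print(at_z(q,"wrist",[[280,213]],53))
E
```

```text
[[557.9 191.4]
 [430.1 167.9]
 [391.3 351.2]
 [518.6 381. ]] [474.4517524  272.89138703] [129.88956023 187.39388048 130.7205796 ]
[[473.06088767 269.06241009  53.        ]]
```

View pics/w17.png

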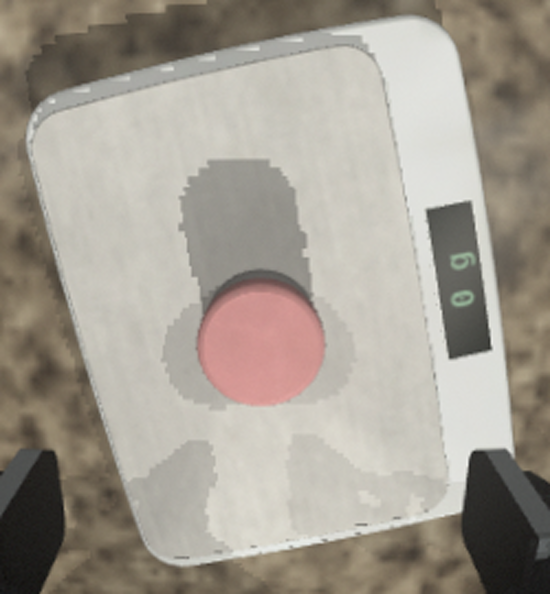

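Call:
apply_moves(
  increments=[
    [[0,0,-0.4,0,0,0,1],[0.2,0,-0.7,0,0,0,1],[0.6,0,-0.9,0,0,0,1],[1,0,-0.9,0,0,0,1]],
  ],
)

```text
clock: 25.75
position: [475.3, 173.2, 300.8]
ee_rot: [0.708, -0.706, 0.001, -0.002]
contact_force: [-0.2, -0.2, 0.3]
gripper_width: 85.8
```

Call:
apply_moves(
  increments=[
    [[0.45,0,0,0,0,0,1],[0.9,0,0,0,0,0,1],[1,0,0,0,0,0,1]],
  ],
)

```text
clock: 26.05
position: [473.4, 70.0, 297.7]
ee_rot: [-0.706, 0.708, 0.001, -0.002]
contact_force: [0.2, 0.3, 0.7]
gripper_width: 85.2
```

Call:
apply_moves(
  increments=[
    [[0.45,0,0,0,0,0,1],[0.9,0,0,0,0,0,1],[1,0,0,0,0,0,1]],
  ],
)

```text
clock: 26.35
position: [473.9, -29.3, 297.7]
ee_rot: [-0.706, 0.708, 0.001, -0.001]
contact_force: [-0.3, 0.5, -0.7]
gripper_width: 85.1
```

Call:
apply_moves(
  increments=[
    [[0.45,0,0,0,0,0,1],[0.9,0,0,0,0,0,1],[1,0,0,0,0,0,1]],
  ],
)

```text
clock: 26.65
position: [474.3, -129.0, 297.8]
ee_rot: [-0.706, 0.708, 0.001, -0.001]
contact_force: [0.1, 0.6, -0.7]
gripper_width: 85.5
```

Call:
apply_moves(
  increments=[
    [[0.45,-0.1,0,0,0,0,1],[0.9,-0.2,0,0,0,0,1],[1,-0.284,0,0,0,0,1]],
  ],
)

```text
clock: 26.95
position: [503.5, -229.1, 297.6]
ee_rot: [-0.706, 0.708, 0.001, -0.001]
contact_force: [0.4, 0.9, 0.3]
gripper_width: 85.3
```

Call:
apply_moves(
  increments=[
    [[0.4,0,0,0,0,0,1],[0.66,0,0,0,0,0,1],[0.66,0,0.15,0,0,0,1],[0.66,0,0.3,0,0,0,1],[0.66,0,0.3,0,0,0,1]],
  ],
)

```text
clock: 27.45
position: [502.3, -291.5, 265.7]
ee_rot: [0.707, -0.707, -0.003, 0.001]
contact_force: [1.0, -0.5, 0.1]
gripper_width: 85.8
```

```bash
python3 - <<'E'
from h import *
q=snap("wrist","wristm18")
s=arm.read_state();print(s["position"],s["clock"],s["gripper_width"],s["contact_force"])
E
```

```text
[ 502.89564965 -291.7387092   267.3181801 ] 27.5 85.24449526925977 [-0.09334245  0.11694171  0.16764524]
```

View pics/wristm18.png

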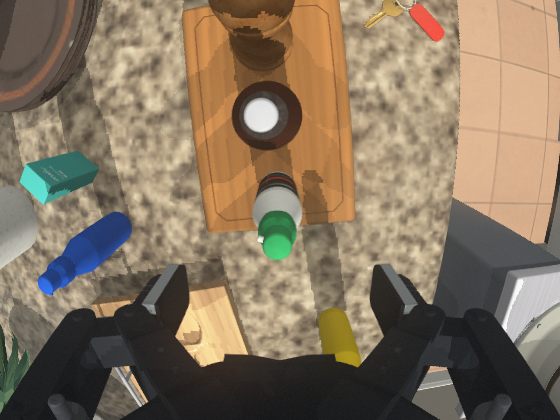

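Call:
apply_moves(
  increments=[
    [[0,0,0.25,0,0,0,1],[0,0,0.5,0,0,0,1],[0,0,0.63,0,0,0,1],[0,0,0.63,0,0,0,0],[0,0,0.63,0,0,0,-1],[0,0,0.63,0,0,0,-1],[0,0,0.63,0,0,0,-1],[0,0,0.63,0,0,0,-1],[0,0,0.63,0,0,0,-1],[0,0,0.63,0,0,0,-1]],
  ],
)

```text
clock: 28.5
position: [503.5, -293.0, 207.4]
ee_rot: [0.707, -0.707, 0.001, -0.0]
contact_force: [-0.6, -0.2, 6.1]
gripper_width: 21.4
```

Call:
apply_moves(
  increments=[
    [[0,0,0,0,0,0,-1],[0,0,0,0,0,0,-1]],
  ],
)

```text
clock: 28.7
position: [503.5, -293.1, 207.4]
ee_rot: [0.707, -0.707, 0.001, -0.0]
contact_force: [-0.5, 0.2, 5.6]
gripper_width: 21.7
```

Call:
apply_moves(
  increments=[
    [[0,0,-0.1,0,0,0,-1],[0,0,-0.4,0,0,0,-1],[-0.1,-0.1,-0.75,0,0,0,-1],[-0.4,-0.2,-0.75,0,0,0,-1],[-0.7,-0.3,-0.75,0,0,0,-1],[-1,-0.4,-0.75,0,0,0,-1]],
  ],
)

```text
clock: 29.3
position: [542.7, -191.6, 281.0]
ee_rot: [-0.707, 0.707, 0.0, 0.0]
contact_force: [0.1, -0.2, -1.1]
gripper_width: 21.6
```

Call:
apply_moves(
  increments=[
    [[-0.3,-0.2,0,0,0,0,-1],[-0.6,-0.45,0,0,0,0,-1],[-0.77,-0.7,0,0,0,0,-1],[-0.77,-0.9,0,0,0,0,-1],[-0.77,-0.9,0.1,0,0,0,-1],[-0.77,-0.9,0.35,0,0,0,-1],[-0.77,-0.9,0.55,0,0,0,-1],[-0.77,-0.9,0.6,0,0,0,-1],[-0.77,-0.9,0.6,0,0,0,-1]],
  ],
)

```text
clock: 30.2
position: [632.0, -116.0, 219.9]
ee_rot: [-0.707, 0.707, 0.001, -0.001]
contact_force: [0.4, 0.7, -0.4]
gripper_width: 21.5
```

```bash
python3 - <<'E'
from h import *
q=snap("wrist","wristm19");q=snap("scene","scenem19")
s=arm.read_state();print(s["position"],s["clock"],s["gripper_width"],s["contact_force"])
E
```

```text
[ 633.16557499 -115.94601142  221.96869099] 30.3 21.247686735474296 [ 0.29120082 -0.04631964 -1.31332263]
```

View pics/wristm19.png

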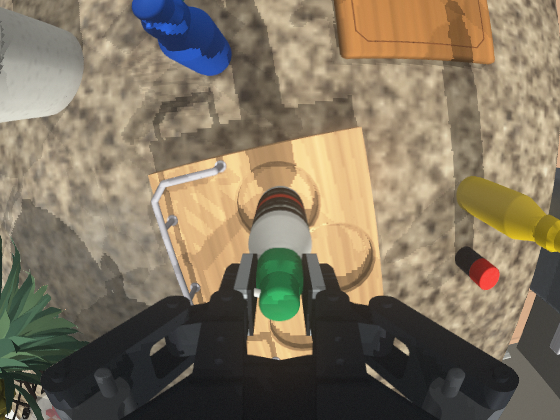

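View pics/scenem19.png

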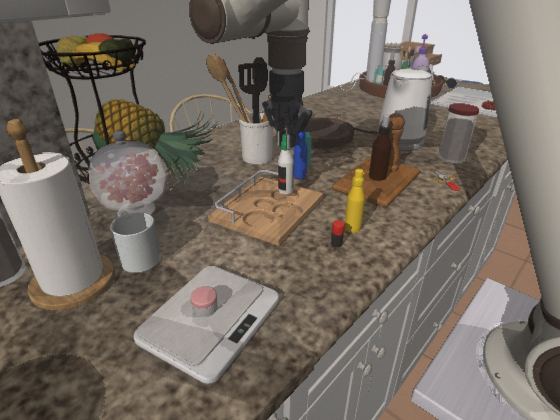

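Call:
apply_moves(
  increments=[
    [[0,0,0.1,0,0,0,-1],[0,0,0.18,0,0,0,-1],[0,0,0.195,0,0,0,-1],[0,0,0.195,0,0,0,-1],[0,0,0.195,0,0,0,0],[0,0,0.195,0,0,0,1],[0,0,0.195,0,0,0,1],[0,0,0.195,0,0,0,1],[0,0,-0.1,0,0,0,1],[0,0,-0.5,0,0,0,1]],
  ],
)

```text
clock: 31.3
position: [631.8, -115.6, 268.8]
ee_rot: [-0.707, 0.707, 0.002, -0.002]
contact_force: [1.5, 0.2, 0.1]
gripper_width: 85.3
```

Call:
apply_moves(
  increments=[
    [[0,0,-0.35,0,0,0,1],[0.3,0.3,-0.35,0,0,0,1],[0.7,0.5,-0.35,0,0,0,1],[1,0.7,-0.35,0,0,0,1]],
  ],
)

```text
clock: 31.7
position: [561.9, -216.8, 306.3]
ee_rot: [0.707, -0.707, 0.0, -0.0]
contact_force: [0.3, -0.2, -0.2]
gripper_width: 85.2
```

Call:
apply_moves(
  increments=[
    [[0.4,0.2,0,0,0,0,1],[0.8,0.4,0,0,0,0,1],[1,0.53,0,0,0,0,1]],
  ],
)

```text
clock: 32.0
position: [508.3, -318.1, 305.8]
ee_rot: [-0.706, 0.708, 0.0, -0.0]
contact_force: [-0.3, -0.7, -0.5]
gripper_width: 85.5
```

Call:
apply_moves(
  increments=[
    [[0.4,0,0,0,0,0,1],[0.49,0,0.1,0,0,0,1],[0.49,0,0.3,0,0,0,1],[0.49,0,0.3,0,0,0,1]],
  ],
)

```text
clock: 32.4
position: [508.5, -364.1, 272.3]
ee_rot: [-0.707, 0.708, 0.003, -0.001]
contact_force: [0.5, 0.4, -0.2]
gripper_width: 85.2
```

```bash
python3 - <<'E'
from h import *
q=snap("wrist","wristm20");q=snap("scene","scenem20")
s=arm.read_state();print(s["position"],s["clock"],s["gripper_width"],s["contact_force"])
E
```

```text
[ 509.95861614 -364.36680368  275.5933733 ] 32.5 85.32372958306526 [-0.72379969  0.79142721  0.23941768]
```

View pics/wristm20.png

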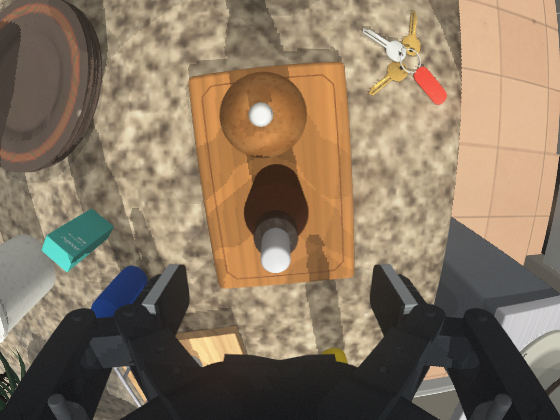

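View pics/scenem20.png

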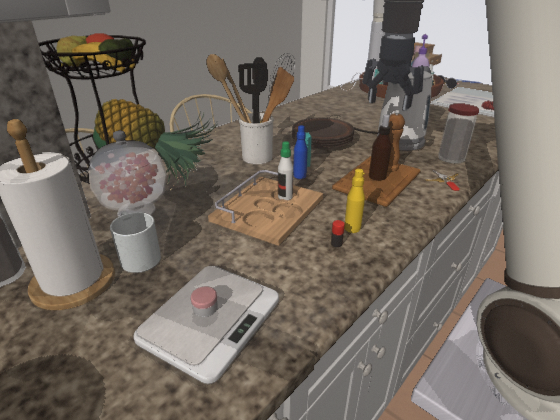

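Call:
apply_moves(
  increments=[
    [[0,0,0.2,0,0,0,1],[0,0,0.38,0,0,0,1],[0,0,0.38,0,0,0,0.5],[0,0,0.38,0,0,0,-1],[0,0,0.38,0,0,0,-1],[0,0,0.38,0,0,0,-1],[0,0,0.38,0,0,0,-1],[0,0,0.38,0,0,0,-1],[0,0,0.38,0,0,0,-1],[0,0,0.38,0,0,0,-1]],
  ],
)

```text
clock: 33.5
position: [510.3, -365.0, 239.2]
ee_rot: [0.707, -0.707, 0.001, -0.0]
contact_force: [-1.0, -0.3, 5.1]
gripper_width: 14.3
```

Call:
apply_moves(
  increments=[
    [[0,0,0,0,0,0,-1],[0,0,0,0,0,0,-1],[0,0,0,0,0,0,-1]],
  ],
)

```text
clock: 33.8
position: [510.3, -365.0, 239.1]
ee_rot: [0.707, -0.707, 0.001, -0.0]
contact_force: [0.4, 1.0, 4.9]
gripper_width: 14.3
```

Call:
apply_moves(
  increments=[
    [[0,0,-0.1,0,0,0,-1],[0,0,-0.4,0,0,0,-1],[-0.1,-0.05,-0.75,0,0,0,-1],[-0.4,-0.05,-0.75,0,0,0,-1],[-0.7,-0.1,-0.75,0,0,0,-1],[-1,-0.1,-0.75,0,0,0,-1]],
  ],
)

```text
clock: 34.4
position: [519.7, -263.5, 312.4]
ee_rot: [-0.707, 0.707, 0.001, 0.0]
contact_force: [-0.6, -0.3, -1.6]
gripper_width: 14.5
```

Call:
apply_moves(
  increments=[
    [[-0.33,-0.1,0,0,0,0,-1],[-0.66,-0.15,0,0,0,0,-1],[-1,-0.2,0,0,0,0,-1]],
  ],
)

```text
clock: 34.7
position: [539.5, -163.2, 312.4]
ee_rot: [-0.707, 0.707, 0.001, -0.0]
contact_force: [0.3, 0.3, -1.5]
gripper_width: 13.9
```

Call:
apply_moves(
  increments=[
    [[-0.33,-0.1,0,0,0,0,-1],[-0.66,-0.15,0,0,0,0,-1],[-1,-0.2,0,0,0,0,-1]],
  ],
)

```text
clock: 35.0
position: [559.5, -63.2, 312.3]
ee_rot: [-0.707, 0.707, 0.001, -0.001]
contact_force: [1.3, 0.6, -1.5]
gripper_width: 14.3
```

Call:
apply_moves(
  increments=[
    [[-0.3,-0.1,0,0,0,0,-1],[-0.6,-0.25,0,0,0,0,-1],[-0.747,-0.46,0,0,0,0,-1],[-0.747,-0.46,0.1,0,0,0,-1],[-0.747,-0.46,0.35,0,0,0,-1],[-0.747,-0.46,0.55,0,0,0,-1],[-0.747,-0.46,0.6,0,0,0,-1],[-0.747,-0.46,0.6,0,0,0,-1]],
  ],
)

```text
clock: 35.8
position: [605.2, 9.5, 251.8]
ee_rot: [-0.707, 0.707, 0.001, -0.001]
contact_force: [0.6, -1.2, -1.6]
gripper_width: 14.5
```

```bash
python3 - <<'E'
from h import *
q=snap("wrist","wristm21");q=snap("scene","scenem21")
s=arm.read_state();print(s["position"],s["clock"],s["gripper_width"],s["contact_force"])
E
```

```text
[606.23071454   9.78444647 253.8671372 ] 35.9 14.69659570098712 [ 0.11221423 -0.71157074  0.08229687]
```

View pics/wristm21.png

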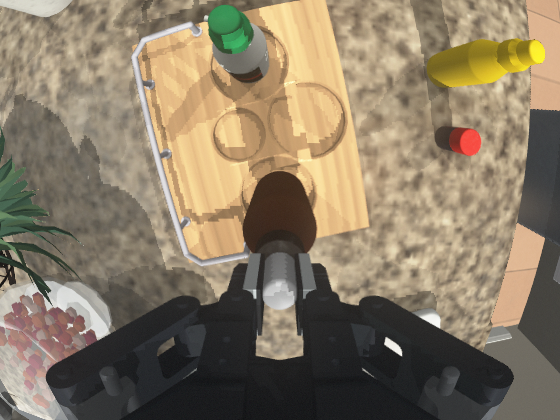

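View pics/scenem21.png

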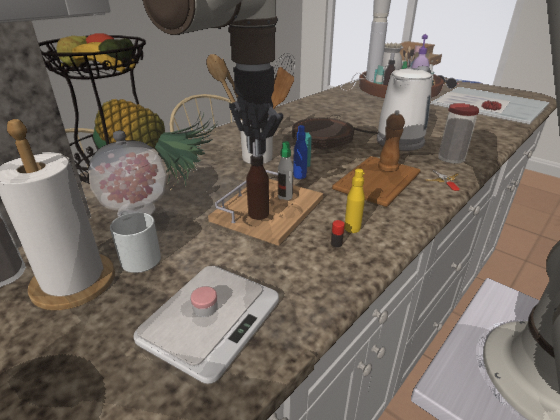

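Aligned with its well; lower, release, and go for the mill.

Call:
apply_moves(
  increments=[
    [[0,0,0.1,0,0,0,-1],[0,0,0.18,0,0,0,-1],[0,0,0.195,0,0,0,-1],[0,0,0.195,0,0,0,-1],[0,0,0.195,0,0,0,0],[0,0,0.195,0,0,0,1],[0,0,0.195,0,0,0,1],[0,0,0.195,0,0,0,1],[0,0,-0.1,0,0,0,1],[0,0,-0.5,0,0,0,1]],
  ],
)

```text
clock: 36.9
position: [604.9, 9.9, 301.1]
ee_rot: [-0.707, 0.707, 0.002, -0.003]
contact_force: [1.4, 0.8, 0.5]
gripper_width: 85.8
```

Call:
apply_moves(
  increments=[
    [[0.3,0.1,0,0,0,0,1],[0.7,0.2,0,0,0,0,1],[1,0.3,0,0,0,0,1]],
  ],
)

```text
clock: 37.2
position: [575.4, -91.2, 303.2]
ee_rot: [0.707, -0.707, 0.0, -0.0]
contact_force: [0.2, -0.4, -0.6]
gripper_width: 85.4
```

Call:
apply_moves(
  increments=[
    [[0.4,0.1,0,0,0,0,1],[0.8,0.2,0,0,0,0,1],[1,0.3,0,0,0,0,1]],
  ],
)

```text
clock: 37.5
position: [545.1, -192.4, 302.8]
ee_rot: [-0.706, 0.708, -0.0, -0.0]
contact_force: [-0.3, 0.5, 0.2]
gripper_width: 85.2
```

Call:
apply_moves(
  increments=[
    [[0.4,0.1,0,0,0,0,1],[0.8,0.2,0,0,0,0,1],[1,0.3,0,0,0,0,1]],
  ],
)

```text
clock: 37.8
position: [515.2, -292.4, 302.7]
ee_rot: [-0.706, 0.708, -0.0, -0.0]
contact_force: [0.4, 0.9, -0.6]
gripper_width: 85.5
```

Call:
apply_moves(
  increments=[
    [[0.4,0,0,0,0,0,1],[0.8,0,0,0,0,0,1],[1,-0.006,0,0,0,0,1]],
  ],
)

```text
clock: 38.1
position: [515.9, -392.7, 302.5]
ee_rot: [-0.706, 0.708, 0.0, -0.0]
contact_force: [-0.1, 0.7, 0.4]
gripper_width: 85.6
```

Call:
apply_moves(
  increments=[
    [[0.3,0,0,0,0,0,1],[0.47,0,0,0,0,0,1],[0.47,0,0.2,0,0,0,1],[0.47,0,0.4,0,0,0,1],[0.47,0,0.4,0,0,0,1]],
  ],
)

```text
clock: 38.6
position: [515.2, -436.4, 259.1]
ee_rot: [-0.707, 0.707, 0.004, -0.001]
contact_force: [0.0, -0.6, -1.0]
gripper_width: 85.4
```

```bash
python3 - <<'E'
from h import *
q=snap("wrist","wristm22");q=snap("scene","scenem22")
s=arm.read_state();print(s["position"],s["clock"],s["gripper_width"],s["contact_force"])
E
```

```text
[ 516.54799871 -437.11372096  262.95334593] 38.7 85.19917655596738 [0.75473969 0.39268682 0.99212913]
```

View pics/wristm22.png

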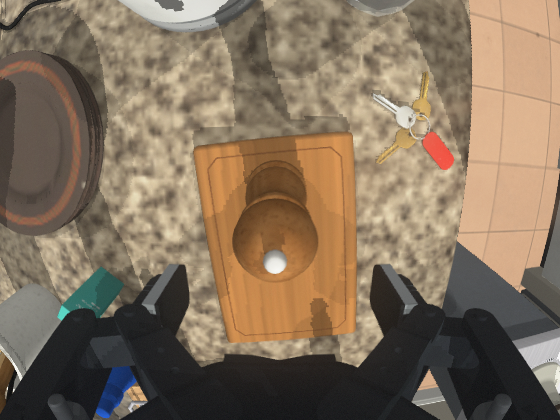

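View pics/scenem22.png

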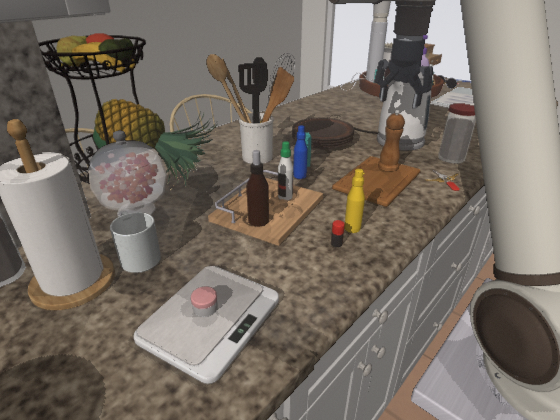

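Call:
apply_moves(
  increments=[
    [[0,0,0.25,0,0,0,1],[0,0,0.45,0,0,0,1],[0,0,0.525,0,0,0,1],[0,0,0.525,0,0,0,1],[0,0,0.525,0,0,0,-1],[0,0,0.525,0,0,0,-1],[0,0,0.525,0,0,0,-1],[0,0,0.525,0,0,0,-1],[0,0,0.525,0,0,0,-1],[0,0,0.525,0,0,0,-1]],
  ],
)

```text
clock: 39.7
position: [517.3, -437.8, 212.5]
ee_rot: [0.707, -0.707, 0.002, -0.0]
contact_force: [0.4, -1.3, 6.7]
gripper_width: 45.8
```

Call:
apply_moves(
  increments=[
    [[0,0,0,0,0,0,-1],[0,0,0,0,0,0,-1]],
  ],
)

```text
clock: 39.9
position: [517.4, -437.8, 212.5]
ee_rot: [0.707, -0.707, 0.002, -0.0]
contact_force: [0.2, -0.8, 6.1]
gripper_width: 45.5
```

Call:
apply_moves(
  increments=[
    [[0,0,-0.1,0,0,0,-1],[0,0,-0.4,0,0,0,-1],[-0.1,-0.0,-0.7,0,0,0,-1],[-0.4,-0.05,-0.7,0,0,0,-1],[-0.7,-0.1,-0.7,0,0,0,-1],[-1,-0.1,-0.7,0,0,0,-1]],
  ],
)

```text
clock: 40.5
position: [526.1, -335.6, 279.5]
ee_rot: [-0.707, 0.707, 0.001, 0.0]
contact_force: [0.3, 0.6, -2.6]
gripper_width: 46.0
```

Call:
apply_moves(
  increments=[
    [[-0.33,-0.05,0,0,0,0,-1],[-0.66,-0.1,0,0,0,0,-1],[-1,-0.1,0,0,0,0,-1]],
  ],
)

```text
clock: 40.8
position: [536.1, -235.4, 279.5]
ee_rot: [-0.707, 0.707, 0.001, -0.0]
contact_force: [0.3, -0.6, -2.0]
gripper_width: 46.0
```

Call:
apply_moves(
  increments=[
    [[-0.33,-0.05,0,0,0,0,-1],[-0.66,-0.1,0,0,0,0,-1],[-1,-0.1,0,0,0,0,-1]],
  ],
)

```text
clock: 41.1
position: [546.0, -135.5, 279.7]
ee_rot: [-0.707, 0.707, 0.001, -0.001]
contact_force: [0.8, 0.4, -2.1]
gripper_width: 46.0
```

Call:
apply_moves(
  increments=[
    [[-0.3,0,0,0,0,0,-1],[-0.6,-0.1,0,0,0,0,-1],[-0.766,-0.32,0,0,0,0,-1],[-0.766,-0.32,0.1,0,0,0,-1],[-0.766,-0.32,0.3,0,0,0,-1],[-0.766,-0.32,0.5,0,0,0,-1],[-0.766,-0.32,0.55,0,0,0,-1],[-0.766,-0.32,0.55,0,0,0,-1],[-0.766,-0.32,0.55,0,0,0,-1]],
  ],
)

```text
clock: 42.0
position: [578.8, -60.6, 226.1]
ee_rot: [-0.707, 0.707, -0.0, 0.0]
contact_force: [-0.4, 0.3, -1.4]
gripper_width: 46.1
```

```bash
python3 - <<'E'
from h import *
q=snap("wrist","wristm23");q=snap("scene","scenem23")
s=arm.read_state();print(s["position"],s["clock"],s["gripper_width"],s["contact_force"])
E
```

```text
[578.92308379 -60.49601026 226.59031336] 42.1 45.81399165069307 [-0.84495292  0.34961603 -2.07061894]
```

View pics/wristm23.png

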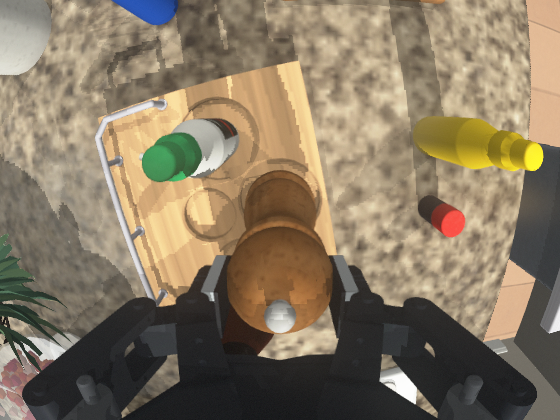

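View pics/scenem23.png

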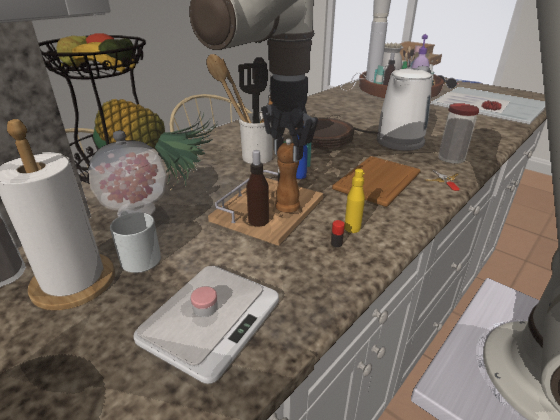

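Call:
apply_moves(
  increments=[
    [[0,0,0.05,0,0,0,-1],[0,0,0.1,0,0,0,-1],[0,0,0.14,0,0,0,-1],[0,0,0.17,0,0,0,-1],[0,0,0.17,0,0,0,-1]],
  ],
)

```text
clock: 42.6
position: [578.4, -60.4, 208.0]
ee_rot: [0.707, -0.707, -0.0, 0.0]
contact_force: [0.2, 0.6, -1.8]
gripper_width: 46.3
```

Call:
apply_moves(
  increments=[
    [[0,0,0.01,0,0,0,-1],[0,0,0.02,0,0,0,-1],[0,0,0.025,0,0,0,-1],[0,0,0.025,0,0,0,-1]],
  ],
)

```text
clock: 43.0
position: [578.7, -60.4, 207.5]
ee_rot: [0.707, -0.707, 0.001, -0.0]
contact_force: [-2.3, -0.0, 4.7]
gripper_width: 46.0
```

Call:
apply_moves(
  increments=[
    [[0,0,0,0,0,0,0],[0,0,0,0,0,0,1],[0,0,0,0,0,0,1],[0,0,0,0,0,0,1],[0,0,0,0,0,0,1],[0,0,-0.15,0,0,0,1],[0,0,-0.5,0,0,0,1],[0,0,-0.9,0,0,0,1],[0,0,-1,0,0,0,1]],
  ],
)

```text
clock: 43.9
position: [580.3, -60.5, 311.1]
ee_rot: [0.707, -0.707, 0.003, -0.003]
contact_force: [0.3, -0.2, 0.1]
gripper_width: 85.4
```

Call:
apply_moves(
  increments=[
    [[-0.3,-0.2,0,0,0,0,1],[-0.6,-0.465,-0.2,0,0,0,1],[-0.6,-0.465,-0.3,0,0,0,1],[-0.6,-0.465,-0.3,0,0,0,1],[-0.6,-0.465,-0.3,0,0,0,1]],
  ],
)

```text
clock: 44.4
position: [624.3, -0.7, 335.2]
ee_rot: [-0.707, 0.707, 0.001, -0.0]
contact_force: [-0.4, 0.2, -0.4]
gripper_width: 85.4
```

```bash
python3 - <<'E'
from h import *
q=snap("wrist","wristm24");q=snap("scene","scenem24");q=snap("side","sidem24")
s=arm.read_state();print(s["position"],s["clock"],s["gripper_width"],s["contact_force"])
E
```

```text
[624.20465514  -1.14982938 335.12870572] 44.55 85.63223119785425 [-0.38673366 -0.04387676  0.08583531]
```

View pics/wristm24.png

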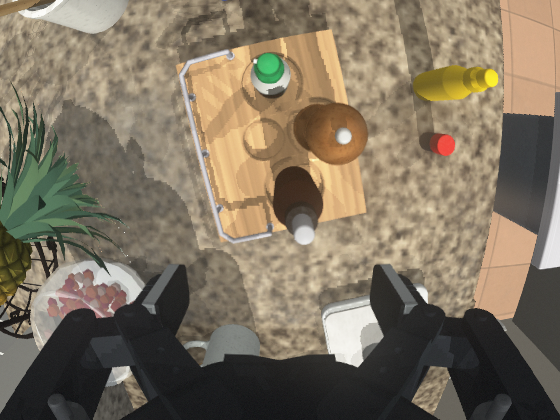

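View pics/scenem24.png

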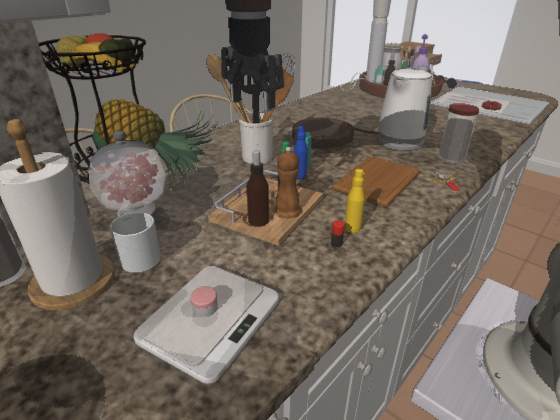

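View pics/sidem24.png

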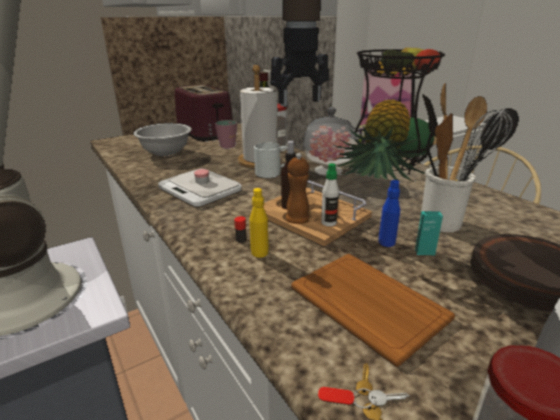

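```bash
python3 - <<'E'
from h import *
q=snap("scene")
c=q["img"][250:390,120:290,::-1];cv2.imwrite("pics/fin.png",cv2.resize(c,None,fx=4,fy=4,interpolation=cv2.INTER_CUBIC))
print(proj(q,"scene",[[474.6,273,53],[474.6,273,22]]))
for r in arm.outline_of("spice_tin",q)[:1]: print(r["conf"],r["box"])
for l in("mug","red_pot","tea_carton"):
    for r in arm.mark_of(l,q)[:1]: print(l,np.round(r["at"]))
# diff vs start in bystander areas
a=cv2.imread("pics/scene0.png").astype(int);b=q["img"][:,:,::-1].astype(int);d=np.abs(a-b).max(2)
for n,(u0,v0,u1,v1) in dict(mug=(105,210,165,275),pot=(325,215,348,250),carton=(303,130,315,170),stand=(205,170,330,245)).items(): print(n,d[v0:v1,u0:u1].mean().round(1),(d[v0:v1,u0:u1]>60).sum())
E
```

```text
[[202.87442717 295.247951  ]
 [204.78814492 308.62053305]]
0.7 [205.7, 303.1, 23.6, 29.5]
mug [141. 255.]
red_pot [338. 242.]
mug 2.1 0
pot 2.1 0
carton 6.1 1
stand 2.4 1
```

View pics/fin.png

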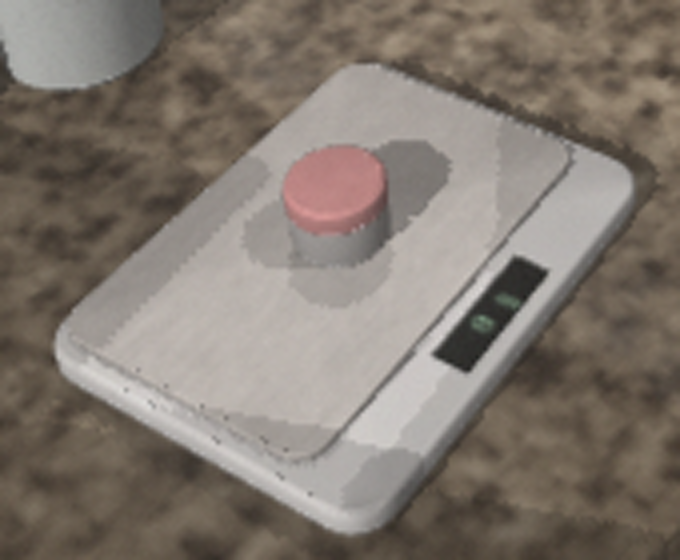

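```bash
python3 -c "
from bench import arm
print(arm.job_done())"
```

```text
the job is handed in; nothing more can be done
None
```

I stood the mill and both bottles on the chopping board, set the tin on the scale's weighing plate, and then put all three back in the wells they came from. I handed the job in at about 45 s of the 115 s allowed.

- **Stand:** the last scene picture matches the starting one almost pixel for pixel there, so the mill and bottles are upright where they began.
- **Tin:** it is upright, about 2–4 mm from the middle of the plate. The wrist and scene cameras agree on that to within a few millimetres.
- **Mug, red-capped pot and teal carton:** none of them moved. The network did not find the carton in the last scene picture, but the pixel comparison and the side view show it where it was.
- **Forces:** the highest reading I saw was about 7 N.
- **Disagreements:** the side camera read up to about 12 mm off from the other two on the tops of the mill and bottles, so I worked from the wrist and scene cameras. The scale's display stayed at 0 g with the tin on it.

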